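# Lay two cartridge rollers in the service cradle and lock the keeper

## Task

Take the two rollers from the sloping rack and lay them, without dropping them, flat in the two lanes of the service cradle, one to a lane, both with the gear end towards the cradle's plain end wall and the bare stub end towards the dovetail rail. Then slide the keeper carriage onto the dovetail rail from its open end, fully home against the stop with its keeper plate facing the rollers, and turn its clamp knob clockwise until it is tight. Leave the screwdriver, the round cap and the end cover where they are.

Things in the scene. Friction and masses are not known exactly. Their poses are not given: they have to be found in the camera images.
- roller_a: One of two identical rollers, 160 mm long, 0.16 kg. Origin mid-length on its axis; x along the axis to the gear end. Black sleeve 28 dia. from x = -65 to 65 (grip here), white gear 41 dia. to x = 80, bare steel stub 10 dia. to x = -80. Starts in either rack lane, axis up the slope (35 degrees from level), gear end uppermost.
- roller_b: The other roller, same shape and frame; it starts in the other lane of the rack with its gear end lowermost.
- rack: Fixed sloping metal rack 186 mm wide. Origin on the table, z up. Its plate climbs 35 degrees towards rack +x (away from the robot); a lip at its low end, 8 mm higher than the rollers' axes, stops them. Lanes at y = +45 and -45: a roller's middle lies at x = 0, z = 95. V rests 20 long, 45 either side of that middle; between them the plate is 32 below the axis, square to the slope.
- cradle: Fixed cradle on a grey board, x -85 to 85, y -157 to 113, 12 mm thick. Origin on the table midway between the lanes, z up, yaw within 0.2 rad. Lanes run along y at x = -42 and 42: V rests 20 long at y = -45 and 45; a lying roller's axis is 44 above the table, 2 above the rests' tops. Plain end wall at y = 96 to 104, 52 high, past the gear ends. Dovetail rail along x at y = -130.
- lane_near (a point): Centre of the lane nearer the robot: where the middle of a roller lies; axes as the cradle's, the lane runs along y, gear end to +y.
- lane_far (a point): Centre of the lane farther from the robot; axes and meaning as lane_near.
- rail_entry (a point): Tip of the dovetail rail's open end, nearest the robot (cradle x = -80), on its centre line at the height of its top, 34 mm above the table; axes as the cradle's. The rail is 37 mm wide on top, 24 at the foot, 22 high; full width from cradle x = -60 on, narrowing over the 20 mm before.
- rail_home (a point): Where the carriage's origin lies when it rests on the rail (14 mm above the table) fully home, touching the steel stop block at the rail's far end. Axes as the cradle's; the carriage's are then parallel to them. It slides home along +x.
- carriage: Loose steel carriage, 80 mm long (x, slides this way), 0.45 kg, on the table, yaw within 0.4 rad. Origin: centre of underside, z up. Saddle 66 wide, 30 high; dovetail slot along x, 2 clear of the rail each side, roof at z = 20. Black grip block on top, 50 (x) by 22 (y), z = 30 to 80: grip across y at z = 60. Keeper plate 120 long at y = 38 to 45, top z = 36. Clamp knob on the -y side.
- clamp (a joint): Turn of the clamp knob, rad: starts loose (0 to 0.2), grows as it is turned clockwise (seen from outside, looking at the knob), meets its hard stop at 1.2 (tight). About 0.05 N m of friction; stays where left.
- clamp_grip (a point): Grip point in the knob, a black bar 50 mm long, 14 wide, 30 tall. z: the knob's axis, outward and up, 30 degrees from vertical towards the carriage's -y; x along the bar, turns with it, parallel to the carriage's x at joint 0. The bar reaches 10 above this point along z and 20 below; its boss is 28 below. In the carriage's frame: x = 0, y = -69, z = 54 mm.
- screwdriver: Bystander: loose screwdriver 200 mm long, lying on the table. Leave alone.
- cap: Bystander: loose round black cap 64 mm across, 22 high. Leave alone.
- end_cover: Bystander: loose black end cover, 60 by 100 by 30 mm, with two round bosses. Leave alone.
Things that resemble listed ones, but are neither listed nor needed, are in the scene too. Leave any green or orange look-alike of the carriage alone.

How it is judged (in metres and radians):
On the way, in this order (a step that is already met when the one before it is completed fails the run):
1. one roller lies released in a lane, gear end towards the end wall (((x of roller_a in the frame of lane_near between -0.004 and 0.004 m and y of roller_a in the frame of lane_near between -0.0125 and 0.0125 m and z of roller_a in the frame of lane_near between -0.004 and 0.004 m and angle between the x axis of roller_a and the y axis of cradle, either way round below 0.07 rad and y of roller_a_gear in the frame of cradle above 0.05 m and contact force between roller_a and the fingers below 0.1 N) or (x of roller_a in the frame of lane_far between -0.004 and 0.004 m and y of roller_a in the frame of lane_far between -0.0125 and 0.0125 m and z of roller_a in the frame of lane_far between -0.004 and 0.004 m and angle between the x axis of roller_a and the y axis of cradle, either way round below 0.07 rad and y of roller_a_gear in the frame of cradle above 0.05 m and contact force between roller_a and the fingers below 0.1 N) or (x of roller_b in the frame of lane_near between -0.004 and 0.004 m and y of roller_b in the frame of lane_near between -0.0125 and 0.0125 m and z of roller_b in the frame of lane_near between -0.004 and 0.004 m and angle between the x axis of roller_b and the y axis of cradle, either way round below 0.07 rad and y of roller_b_gear in the frame of cradle above 0.05 m and contact force between roller_b and the fingers below 0.1 N) or (x of roller_b in the frame of lane_far between -0.004 and 0.004 m and y of roller_b in the frame of lane_far between -0.0125 and 0.0125 m and z of roller_b in the frame of lane_far between -0.004 and 0.004 m and angle between the x axis of roller_b and the y axis of cradle, either way round below 0.07 rad and y of roller_b_gear in the frame of cradle above 0.05 m and contact force between roller_b and the fingers below 0.1 N))), for 0.2 s.
2. both rollers lie released in the two lanes, both gear ends towards the end wall ((((x of roller_a in the frame of lane_near between -0.004 and 0.004 m and y of roller_a in the frame of lane_near between -0.0125 and 0.0125 m and z of roller_a in the frame of lane_near between -0.004 and 0.004 m and angle between the x axis of roller_a and the y axis of cradle, either way round below 0.07 rad and y of roller_a_gear in the frame of cradle above 0.05 m and contact force between roller_a and the fingers below 0.1 N) and (x of roller_b in the frame of lane_far between -0.004 and 0.004 m and y of roller_b in the frame of lane_far between -0.0125 and 0.0125 m and z of roller_b in the frame of lane_far between -0.004 and 0.004 m and angle between the x axis of roller_b and the y axis of cradle, either way round below 0.07 rad and y of roller_b_gear in the frame of cradle above 0.05 m and contact force between roller_b and the fingers below 0.1 N)) or ((x of roller_b in the frame of lane_near between -0.004 and 0.004 m and y of roller_b in the frame of lane_near between -0.0125 and 0.0125 m and z of roller_b in the frame of lane_near between -0.004 and 0.004 m and angle between the x axis of roller_b and the y axis of cradle, either way round below 0.07 rad and y of roller_b_gear in the frame of cradle above 0.05 m and contact force between roller_b and the fingers below 0.1 N) and (x of roller_a in the frame of lane_far between -0.004 and 0.004 m and y of roller_a in the frame of lane_far between -0.0125 and 0.0125 m and z of roller_a in the frame of lane_far between -0.004 and 0.004 m and angle between the x axis of roller_a and the y axis of cradle, either way round below 0.07 rad and y of roller_a_gear in the frame of cradle above 0.05 m and contact force between roller_a and the fingers below 0.1 N)))), for 0.2 s.
3. the carriage is on the dovetail rail, fully home against the stop (x of carriage in the frame of rail_home between -0.005 and 0.005 m and y of carriage in the frame of rail_home between -0.004 and 0.004 m and z of carriage in the frame of rail_home between -0.003 and 0.003 m and angle between the x axis of carriage and the x axis of cradle, either way round below 0.06 rad and y of clamp_grip in the frame of rail_home below -0.05 m), for 0.2 s.
4. the clamp knob is turned tight (value of joint clamp above 1.05 rad), for 0.2 s.
At the end, for the whole second after the job is handed in: One roller in each lane: flat (4 degrees), within 4 mm of the lane's line and height, 12 mm along it, gear end to the end wall. Carriage on the rail within 5 mm of home (4 sideways, 3 in height, 3.4 degrees). Clamp at 1.05 rad or more. All released, at rest (all of step 3 and (((x of roller_a in the frame of lane_near between -0.004 and 0.004 m and y of roller_a in the frame of lane_near between -0.0125 and 0.0125 m and z of roller_a in the frame of lane_near between -0.004 and 0.004 m and angle between the x axis of roller_a and the y axis of cradle, either way round below 0.07 rad and y of roller_a_gear in the frame of cradle above 0.05 m and contact force between roller_a and the fingers below 0.1 N) and (x of roller_b in the frame of lane_far between -0.004 and 0.004 m and y of roller_b in the frame of lane_far between -0.0125 and 0.0125 m and z of roller_b in the frame of lane_far between -0.004 and 0.004 m and angle between the x axis of roller_b and the y axis of cradle, either way round below 0.07 rad and y of roller_b_gear in the frame of cradle above 0.05 m and contact force between roller_b and the fingers below 0.1 N)) or ((x of roller_b in the frame of lane_near between -0.004 and 0.004 m and y of roller_b in the frame of lane_near between -0.0125 and 0.0125 m and z of roller_b in the frame of lane_near between -0.004 and 0.004 m and angle between the x axis of roller_b and the y axis of cradle, either way round below 0.07 rad and y of roller_b_gear in the frame of cradle above 0.05 m and contact force between roller_b and the fingers below 0.1 N) and (x of roller_a in the frame of lane_far between -0.004 and 0.004 m and y of roller_a in the frame of lane_far between -0.0125 and 0.0125 m and z of roller_a in the frame of lane_far between -0.004 and 0.004 m and angle between the x axis of roller_a and the y axis of cradle, either way round below 0.07 rad and y of roller_a_gear in the frame of cradle above 0.05 m and contact force between roller_a and the fingers below 0.1 N))) and value of joint clamp above 1.05 rad and linear speed of each of roller_a, roller_b, carriage below 0.02 m/s); the robot touches nothing.
It fails at once if a roller is dropped: it falls free faster than 0.5 m/s ((linear speed of roller_a above 0.5 m/s and contact force between roller_a and anything else below 0.01 N) or (linear speed of roller_b above 0.5 m/s and contact force between roller_b and anything else below 0.01 N)).
It fails at once if a bystander (screwdriver, cap, end cover) is moved more than 30 mm (distance of any of screwdriver, cap, end_cover from where it was at the start of the episode above 0.03 m).
It also fails if it takes over 72 s, if anything falls off the work surface, if the arm or the gripper's body presses on something with over 40 N, if the wrist force passes 120 N, or if a joint passes its speed limit or range.

## Robot

A 6-joint arm with a two-finger parallel gripper is mounted at the origin on the work surface. World frame = base frame: x ahead of the robot, y to its left, z up, the work surface at z = 0. Lengths are in mm, angles in degrees, forces in N, time in s.
With the tool pointing down it reaches from about 300 to 850 mm from the base axis. Payload 4.2 kg.
Tool frame: the origin (TCP) lies at the centre of the arm's flange, where the gripper is bolted on; the fingertips stand 191 mm ahead of it and the grasp point (between the pads) lies 172 mm ahead of it; z points along the fingers, x is the direction in which the jaws open and shut, and the axes are right-handed (so a half turn about z gives the same grasp; the last joint's range is limited). The gripper opens to 91 mm and grips with 3 to 60 N. Pads are 32 mm wide; open, the fingers measure 118 mm over their backs; the gripper's body (76 mm by 178 mm) begins 60 mm behind the grasp point.
Start: joints at [66.52, 18.312, 89.639, -0, 72.044, -1.146], TCP at [218.499, 531.866, 404.776] pointing down, gripper open.
Joint ranges: [-177.97, 177.97], [-48.28, 115.42], [12.27, 149.76], [-77.06, 257.06], [2.81, 150.46], [-146.56, 146.56]. Speed limits (degrees/s): [147.25, 147.25, 180, 180, 180, 180].

## Interface

Orientations are given as [roll, pitch, yaw] about the fixed x, y, z axes, in that order (R = Rz(yaw) Ry(pitch) Rx(roll)).
In Python, from workcell import telemetry, imaging, env gives the robot as it stands. The module is installed in compiled form; this text tells all that it offers.
- The arm moves only by the tool jog_arm, never from a script. Its argument "series" is a list of rows, each a list of 3 entries, a list of its own where there are three numbers: the shift along the world's x, y, z in mm, then the turn, a rotation vector about the world's x, y, z in rad, then the opening, from 0 (shut) to 1 (fully open). In form: [[[x, y, z], [ax, ay, az], jaw], ...]. A call has exactly 5 rows; each row is the pose to reach, as a shift and turn from the pose measured when the call began; what a row does not reach only later rows make up. A row lasts 1/12 s, in which the tool goes at most 41.7 mm and 7.16 degrees, less where a joint would pass 70% of its speed; a pose out of reach is approached as far as the arm can. A call with a gripper value outside its range is refused whole. The fingers move at their own pace and stop on an object; "squeeze" is the grip in N (left out, the last holds). Time passes only in rows, so rows that repeat a pose let the fingers close, or fill a call up. It gives the time, the measured TCP pose, the force and the opening at its end, in the units of the state.
- telemetry.state(): the state, without advancing time (a new reading comes with each control period).
- imaging.grab_frame(name): name is "scene" or "top" or "wrist"; returns a dict with "pixels" (384x512x3 uint8, red, green, blue), "fov_y" (degrees; the focal length in pixels is half the picture's height over the tangent of half this angle, whatever the lens; pixels are square), "cx", "cy" (the principal point, pixels), "R" (3x3) and "t" (3): a world point X has camera coordinates R X + t; the wrist camera has in their place "T_tool_cam" (4x4, takes a point from camera to tool coordinates, whose origin is the TCP and whose axes are the tool frame's). Camera axes: x right, y down, z forward; pixel columns grow to the right and rows downward; lengths in mm; the calibration is good to about 2 mm. A picture is of the moment at which its call begins: read the wrist's pose just before it. There is no depth.
- env.job_done(): hands the job in, once; it reports no verdict.
The state is a dict: "time_s": time; "qpos": joint angles; "qvel": joint speeds; "effort": joint torques, N m; "ee_pos": TCP position; "ee_rot": TCP orientation; "force": force on the tool from outside, world axes, zero at the start; "torque": the same for the moment, N m; "gripper_width": finger opening in mm.
Only numpy, scipy, OpenCV 4.12 (cv2) and the standard library are available. Lean on these libraries where they do the work, as an engineer would, in place of code of your own. Each camera call takes 0.05 s, during which the arm holds its last target.

## Working session

There is one attempt and no reset: what is moved stays moved. The work goes in short steps, Python scripts to look and compute and a tool call to move; the robot and the scene stay as the last step left them, time stands still between calls to the robot, and variables do not carry over. Pictures are saved under pics/ and viewed, and the job is handed in when it is done.

Besides the shell and the picture viewer there is one more tool, called after "Emit:" as name(argument=value, ...), one argument or row to a line, values as JSON. jog_arm: Moves the arm, as the interface text tells. Its arguments: {"type":"object","properties":{"series":{"type":"array"},"squeeze":{"type":"number"}},"required":["series"]}

```bash
mkdir -p pics
cat > h.py <<'E'
import numpy as np, cv2
from workcell import telemetry, imaging, env
from scipy.spatial.transform import Rotation as Rot
def grab(name,save=None):
    s=telemetry.state()
    f=imaging.grab_frame(name)
    f['s']=s
    if save: cv2.imwrite('pics/'+save,cv2.cvtColor(f['pixels'],cv2.COLOR_RGB2BGR))
    f['f']=192/np.tan(np.radians(f['fov_y'])/2)
    if 'T_tool_cam' in f:
        T=np.eye(4);T[:3,:3]=Rot.from_euler('xyz',s['ee_rot'],degrees=True).as_matrix();T[:3,3]=s['ee_pos']
        C=T@np.array(f['T_tool_cam']); f['Rwc']=C[:3,:3]; f['c']=C[:3,3]
    else:
        R=np.array(f['R']);f['Rwc']=R.T;f['c']=-R.T@np.array(f['t'])
    return f
def ray(f,uv):
    uv=np.atleast_2d(np.array(uv,float))
    d=np.c_[(uv[:,0]-f['cx'])/f['f'],(uv[:,1]-f['cy'])/f['f'],np.ones(len(uv))]
    return d@f['Rwc'].T
def onz(f,uv,z):
    d=ray(f,uv); return f['c']+d*((z-f['c'][2])/d[:,2])[:,None]
def proj(f,X):
    X=np.atleast_2d(np.array(X,float)); p=(X-f['c'])@f['Rwc']
    return np.c_[f['cx']+f['f']*p[:,0]/p[:,2], f['cy']+f['f']*p[:,1]/p[:,2]]
E
python3 - <<'E'
from h import *
print(telemetry.state())
for n in ['scene','top','wrist']:
    f=grab(n,n+'0.png'); print(n,f['c'],f['f'],f['cx'],f['cy'],[k for k in f]); print(np.round(f['Rwc'],3))
    if n=='wrist': print(f['T_tool_cam'])
E
```

```text
{'time_s': 0.0, 'qpos': array([ 6.65211391e+01,  1.83517336e+01,  8.97046963e+01, -2.94548682e-04,
        7.20437546e+01, -1.14655171e+00]), 'qvel': array([ 0.07674842, -0.05231315,  0.02341699, -0.13852152,  0.02734238,
        0.06431103]), 'effort': array([-1.22721027e-03, -4.12451971e+01, -2.31973153e+01,  7.23575405e-02,
        4.59130865e-02, -1.55347552e-04]), 'ee_pos': array([218.43027901, 531.72543493, 403.93064428]), 'ee_rot': array([-1.79998275e+02,  1.00170032e-01,  6.76677833e+01]), 'force': array([-0.5165196 ,  0.3601524 ,  0.34493646]), 'torque': array([ 0.02344923, -0.00475165,  0.03203967]), 'gripper_width': 91.22983366033826}
scene [1546.50709309   81.15294855  919.03699256] 419.0945690010864 254.33560205913705 186.56914988117327 ['pixels', 'fov_y', 'cx', 'cy', 'R', 't', 's', 'f', 'Rwc', 'c']
[[-0.153  0.633 -0.758]
 [ 0.988  0.097 -0.119]
 [-0.001 -0.768 -0.641]]
top [ 417.03705969  -64.10427478 1462.266239  ] 457.32314845156014 258.252340040027 189.49674861897748 ['pixels', 'fov_y', 'cx', 'cy', 'R', 't', 's', 'f', 'Rwc', 'c']
[[-0.029 -0.994  0.109]
 [-1.     0.029 -0.006]
 [ 0.003 -0.109 -0.994]]
wrist [146.57083612 561.63831829 384.48945446] 315.3815566783971 257.750145020586 192.48340761023553 ['pixels', 'fov_y', 'cx', 'cy', 'T_tool_cam', 's', 'f', 'Rwc', 'c']
[[ 0.38   0.889  0.254]
 [ 0.925 -0.366 -0.105]
 [-0.001  0.275 -0.962]]
[[ 9.99999686e-01 -6.39249951e-04  4.67412272e-04  3.83853974e-01]
 [ 4.86277944e-04  9.61537783e-01  2.74672268e-01 -7.78356507e+01]
 [-6.25018794e-04 -2.74671955e-01  9.61537793e-01  1.95354142e+01]
 [ 0.00000000e+00  0.00000000e+00  0.00000000e+00  1.00000000e+00]]
```

View pics/scene0.png

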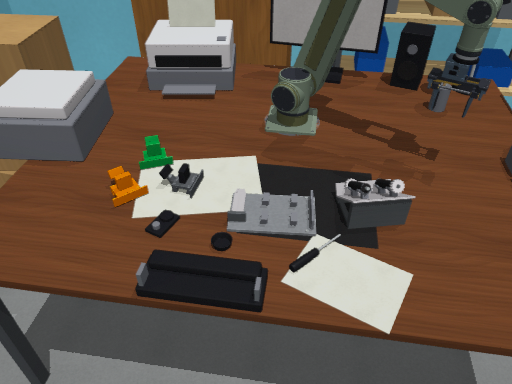

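View pics/top0.png

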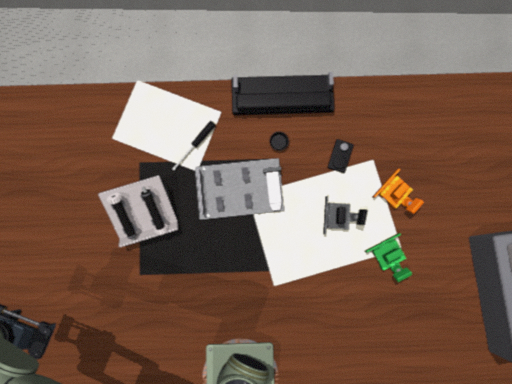

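View pics/wrist0.png

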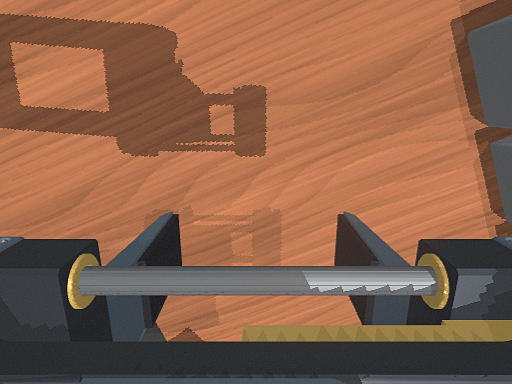

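Run:
```python
import cv2
a=cv2.imread('pics/top0.png')
cv2.imwrite('pics/top0a.png',cv2.resize(a[120:260,85:295],None,fx=3.8,fy=3.8,interpolation=cv2.INTER_CUBIC))
cv2.imwrite('pics/top0b.png',cv2.resize(a[150:290,310:430],None,fx=4,fy=4,interpolation=cv2.INTER_CUBIC))
a=cv2.imread('pics/scene0.png')
cv2.imwrite('pics/scene0a.png',cv2.resize(a[130:280,220:420],None,fx=4,fy=4,interpolation=cv2.INTER_CUBIC))
```

```text
(no output)
```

View pics/top0a.png

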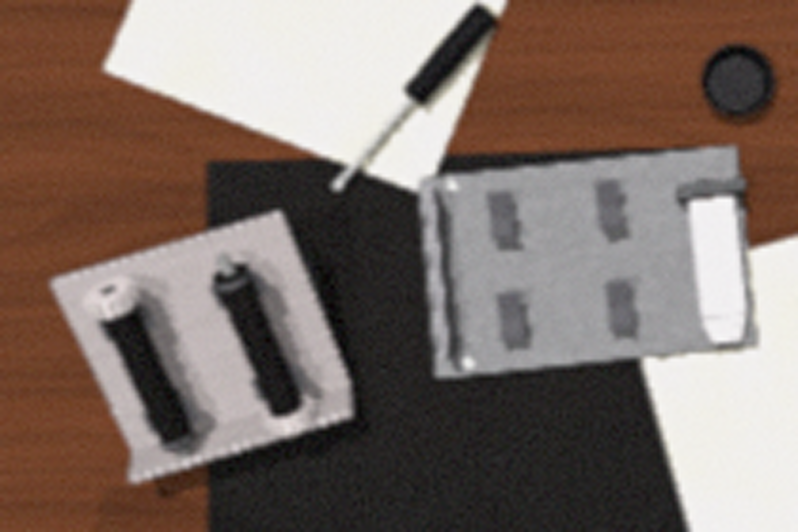

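View pics/top0b.png

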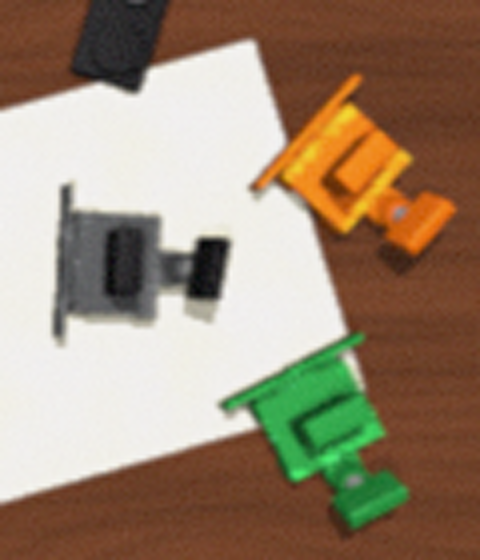

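View pics/scene0a.png

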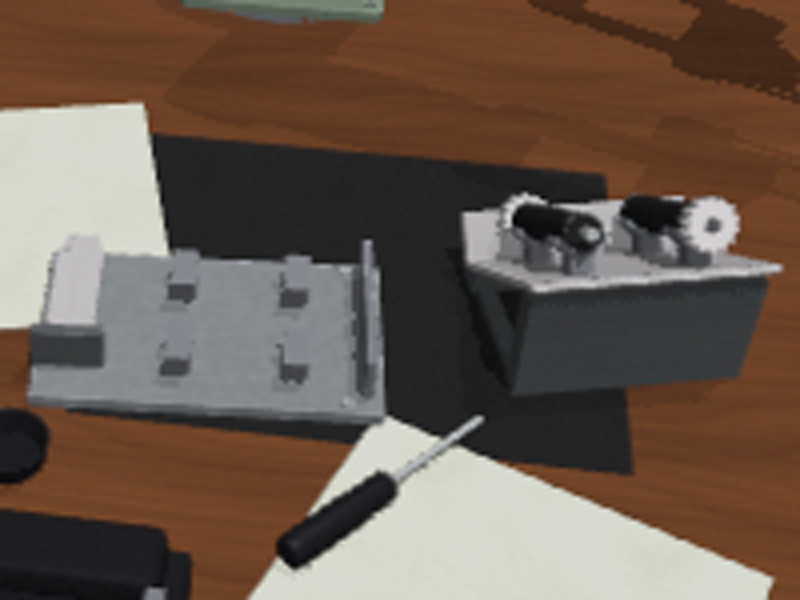

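```bash
cat > m1.py <<'E'
from h import *
f=grab('top')
def c1(p): return np.array(p)/3.8+np.array([85,120])-0.37
bc=c1([(420,178),(437,378),(757,345),(738,147)])
B=onz(f,bc,12); print('board',B.round(1).tolist(), [np.linalg.norm(B[i]-B[(i+1)%4]).round(1) for i in range(4)])
# rail long edges z34
print('wall top', onz(f,c1([(428,180),(447,372)]),52).round(1).tolist())
# roller axis ends: black sleeve centre ends
print('rollA', onz(f,c1([(120,318),(175,440)]),95).round(1).tolist())
print('rollB', onz(f,c1([(232,290),(288,410)]),95).round(1).tolist())
print('rackcorners', onz(f,c1([(50,282),(280,210),(352,412),(130,480)]),0).round(1).tolist())
def c2(p): return np.array(p)/4+np.array([310,150])-0.37
print('block top', onz(f,c2([(108,228),(144,228),(140,296),(106,294)]),80).round(1).tolist())
print('plate', onz(f,c2([(68,185),(60,342)]),36).round(1).tolist())
print('knob', onz(f,c2([(196,238),(229,240),(224,300),(190,297)]),62).round(1).tolist())
E
python3 m1.py
```

```text
board [[655.8, 126.9, 12.0], [486.8, 115.2, 12.0], [506.6, -152.4, 12.0], [674.6, -142.2, 12.0]] [np.float64(169.4), np.float64(268.3), np.float64(168.3), np.float64(269.8)]
wall top [[647.4, 115.1, 52.0], [489.5, 102.0, 52.0]]
rollA [[537.3, 353.8, 95.0], [440.3, 310.4, 95.0]]
rollB [[556.9, 265.6, 95.0], [461.1, 222.0, 95.0]]
rackcorners [[577.9, 442.0, 0.0], [633.7, 247.6, 0.0], [461.0, 188.3, 0.0], [409.8, 373.9, 0.0]]
block top [[509.2, -308.6, 80.0], [508.4, -335.8, 80.0], [457.2, -330.3, 80.0], [459.4, -304.7, 80.0]]
plate [[546.8, -286.6, 36.0], [424.7, -274.8, 36.0]]
knob [[500.8, -378.9, 62.0], [498.5, -404.1, 62.0], [452.8, -397.8, 62.0], [455.8, -371.9, 62.0]]
```

```bash
cat > m2.py <<'E'
from h import *
f=grab('top')
def c1(p): return np.array(p)/3.8+np.array([85,120])-0.37
# A: sleeve ends, gear end high
h=65*np.sin(np.radians(35))
for nm,pts in [('A',[(120,318),(175,440)]),('B',[(232,285),(290,410)])]:
    P=onz(f,c1(pts)[:1],95+h)[0]; Q=onz(f,c1(pts)[1:],95-h)[0]
    d=P-Q; print(nm,P.round(1),Q.round(1),'mid',((P+Q)/2).round(1),'yaw',np.degrees(np.arctan2(d[1],d[0])).round(1),'len',np.linalg.norm(d).round(1))
E
python3 m2.py
```

```text
A [534.  342.4 132.3] [440.9 320.6  57.7] mid [487.5 331.5  95. ] yaw 13.2 len 121.2
B [557.  256.6 132.3] [462.3 228.2  57.7] mid [509.6 242.4  95. ] yaw 16.7 len 123.8
```

```bash
cat >> h.py <<'E'
def tool_R(x,z):
    z=np.array(z,float);z/=np.linalg.norm(z);x=np.array(x,float);x-=z*(x@z);x/=np.linalg.norm(x)
    return np.c_[x,np.cross(z,x),z]
def rackR(psi,sgn=1):
    p=np.radians(psi);s,c=np.sin(np.radians(35)),np.cos(np.radians(35))
    return tool_R(sgn*np.array([-np.sin(p),np.cos(p),0]),[s*np.cos(p),s*np.sin(p),-c])
def downR(yaw):
    p=np.radians(yaw); return tool_R([np.cos(p),np.sin(p),0],[0,0,-1])
def cur():
    s=telemetry.state(); return np.array(s['ee_pos']),Rot.from_euler('xyz',s['ee_rot'],degrees=True).as_matrix(),s
def go(grasp,R,back=0,fr=(1,)):
    p,R0,s=cur()
    T=np.array(grasp)-(172+back)*R[:,2]
    rv=Rot.from_matrix(R@R0.T).as_rotvec()
    print('t',round(s['time_s'],2),'q',s['qpos'].round(0),'w',round(s['gripper_width'],1),'F',np.round(s['force'],1))
    print('dist',np.linalg.norm(T-p).round(1),'ang',np.degrees(np.linalg.norm(rv)).round(1))
    for k in fr: print(k,((T-p)*k).round(1).tolist(),(rv*k).round(3).tolist())
    print('grasp pt now',(p+172*R0[:,2]).round(1))
def gp():
    p,R0,s=cur(); return p+172*R0[:,2]
E
python3 - <<'E'
from h import *
go([509.6,242.4,95],rackR(14.5),120,(0.33,0.5,1))
E
```

```text
t 0.25 q [67. 18. 90. -0. 72. -1.] w 91.2 F [ 0.1 -0.4  0.2]
dist 362.4 ang 50.4
0.33 [42.6, -109.3, -23.2] [-0.014, -0.205, 0.205]
0.5 [64.5, -165.7, -35.1] [-0.021, -0.31, 0.311]
1 [129.0, -331.3, -70.2] [-0.042, -0.62, 0.623]
grasp pt now [218.4 531.7 232.4]
```

Emit:
jog_arm(
  series=[
    [[129,-331,-70],[-0.042,-0.62,0.623],1],
    [[129,-331,-70],[-0.042,-0.62,0.623],1],
    [[129,-331,-70],[-0.042,-0.62,0.623],1],
    [[129,-331,-70],[-0.042,-0.62,0.623],1],
    [[129,-331,-70],[-0.042,-0.62,0.623],1],
  ],
)

```text
time_s: 0.67
ee_pos: [292.7, 339.9, 364.0]
ee_rot: [154.8, -2.3, 94.3]
force: [2.2, -1.2, 0.1]
gripper_width: 91.1
```

Run:
```python
from h import *
go([509.6,242.4,95],rackR(14.5),120)
```

```text
t 0.67 q [ 53.   6. 115. -26.  44. -24.] w 91.1 F [ 2.2 -1.2  0.1]
dist 152.7 ang 14.2
1 [54.8, -139.4, -29.8] [-0.011, -0.175, 0.174]
grasp pt now [365.3 351.5 208.5]
```

Emit:
jog_arm(
  series=[
    [[55,-139,-30],[-0.011,-0.175,0.174],1],
    [[55,-139,-30],[-0.011,-0.175,0.174],1],
    [[55,-139,-30],[-0.011,-0.175,0.174],1],
    [[55,-139,-30],[-0.011,-0.175,0.174],1],
    [[55,-139,-30],[-0.011,-0.175,0.174],1],
  ],
)

```text
time_s: 1.08
ee_pos: [347.7, 196.4, 332.6]
ee_rot: [145.2, 0.1, 104.0]
force: [-0.7, 0.2, 0.1]
gripper_width: 91.6
```

Run:
```python
from h import *
go([509.6,242.4,95],rackR(14.5),120)
f=grab('wrist','w1.png')
print(proj(f,[[509.6,242.4,95],[487.5,331.5,95]]))
```

```text
t 1.08 q [ 31.   1. 128. -30.  20. -48.] w 91.6 F [-0.7  0.2  0.1]
dist 4.4 ang 0.5
1 [-0.2, 4.1, 1.6] [0.003, -0.003, 0.008]
grasp pt now [442.9 219.9 191.3]
[[263.82061347 195.05696251]
 [366.10746654 195.32715944]]
```

View pics/w1.png

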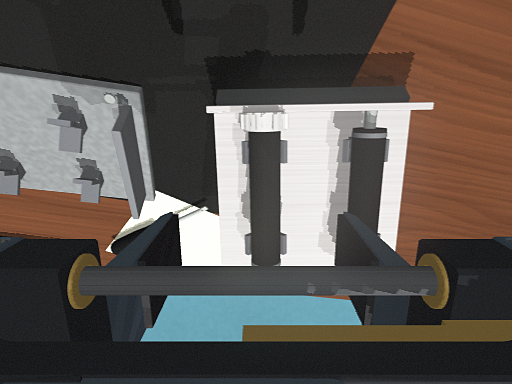

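```bash
python3 - <<'E'
from h import *
f=grab('wrist')
g=cv2.cvtColor(f['pixels'],cv2.COLOR_RGB2GRAY)
psi=14.5;R=rackR(psi);n=-R[:,2];O=np.array([509.6,242.4,95])
def onpl(uv,off=0):
    d=ray(f,uv);return f['c']+d*(((O+off*n-f['c'])@n)/(d@n))[:,None]
for lo,hi in [(225,305),(330,400)]:
  pts=[];
  for r in range(172,228,2):
    m=np.where(g[r,lo:hi]<90)[0]+lo
    # largest contiguous run
    runs=np.split(m,np.where(np.diff(m)>1)[0]+1); m=max(runs,key=len)
    pts.append(((m[0]+m[-1])/2,r)); 
    if r%14==4: print(r,m[0],m[-1])
  P=onpl(pts); 
  u=np.array([np.cos(np.radians(35))*np.cos(np.radians(psi)),np.cos(np.radians(35))*np.sin(np.radians(psi)),np.sin(np.radians(35))])
  y=np.array([-np.sin(np.radians(psi)),np.cos(np.radians(psi)),0])
  a=(P-O)@u;b=(P-O)@y; k=np.polyfit(a,b,1); print('lateral at mid',k[1].round(2),'slope deg',np.degrees(k[0]).round(2))
# along: rests edges rows at col
d=onpl([(265,131),(265,140),(265,163),(265,232),(265,254)],0); print(((d-O)@u).round(1))
print(((onpl([(370,138),(367,130)])-O)@u).round(1))
E
python3 -c "
import cv2;a=cv2.imread('pics/w1.png');cv2.imwrite('pics/w1a.png',cv2.resize(a[80:280,200:440],None,fx=3,fy=3,interpolation=cv2.INTER_CUBIC))"
```

```text
172 246 276
186 247 276
200 247 276
214 248 276
lateral at mid 0.73 slope deg 0.82
172 347 379
186 346 377
200 345 376
214 338 375
lateral at mid 89.49 slope deg -3.06
[-54.8 -47.2 -27.3  37.7  60.2]
[-48.5 -55.2]
```

View pics/w1a.png

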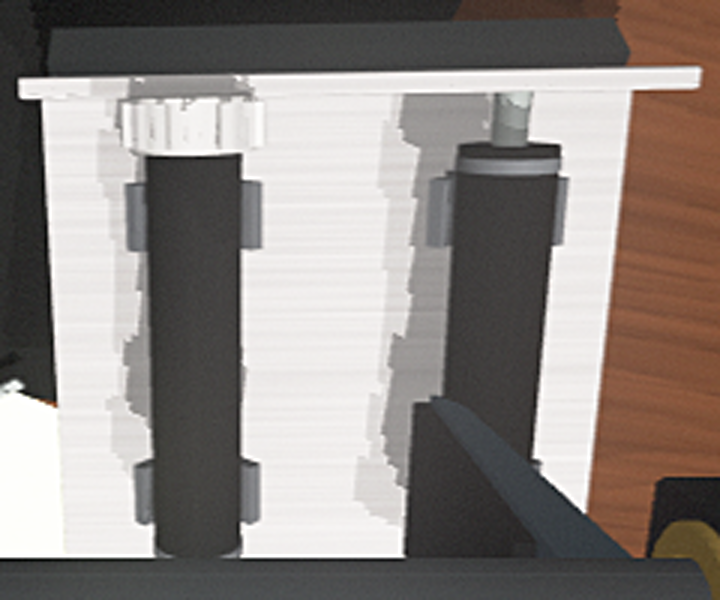

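Run:
```python
import cv2
a=cv2.imread('pics/top0.png')
cv2.imwrite('pics/top0c.png',cv2.resize(a[175:245,95:185],None,fx=8,fy=8,interpolation=cv2.INTER_CUBIC))
```

```text
(no output)
```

View pics/top0c.png

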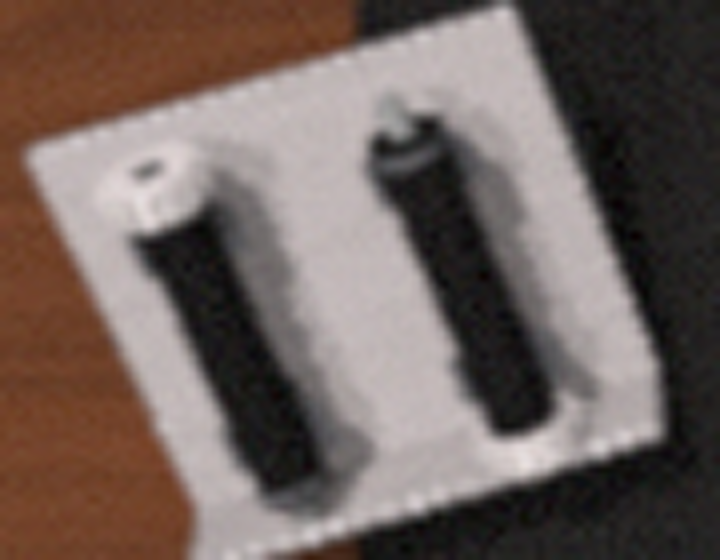

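Run:
```python
from h import *
f=grab('top')
c=lambda p:np.array([p])/8+np.array([95,175])-.44
h=np.sin(np.radians(35))
def pt(p,a): return onz(f,c(p),95+a*h)[0]
for n,p,a in [('Bsl',(408,140),65),('Bstub',(395,100),80),('Bgear',(523,430),-65),('Agear',(150,170),80),('Agearsl',(175,228),65),('Astubsl',(292,478),-65)]:
    X=pt(p,a); print(n,X.round(1),'mid if yaw15:',(X[:2]-a*np.cos(np.radians(35))*np.array([np.cos(.26),np.sin(.26)])).round(1))
w=grab('wrist')
print('cam dist', np.linalg.norm(w['c']-[518,245,95]), np.linalg.norm(w['c']-[509.6,242.4,95]))
# sleeve width in wrist at mid: expect
print(proj(w,[[518.2,245.3,95]]))
def onu(uv,a):return onz(w,[uv],95+a*h)[0]
for n,uv,a in [('lowrest',(266,151.5),-45),('hirest',(266,244),45),('gear edge',(265,131),-65),('sleeve end',(266,264),65)]:
    X=onu(uv,a);print(n,X.round(1),(X[:2]-a*np.cos(np.radians(35))*np.array([np.cos(.26),np.sin(.26)])).round(1))
```

```text
Bsl [564.5 256.9 132.3] mid if yaw15: [513.1 243.2]
Bstub [578.3 259.5 140.9] mid if yaw15: [515.  242.7]
Bgear [460.  231.3  57.7] mid if yaw15: [511.4 245. ]
Agear [555.3 348.3 140.9] mid if yaw15: [492.  331.4]
Agearsl [534.7 341.8 132.3] mid if yaw15: [483.3 328.1]
Astubsl [444.3 319.5  57.7] mid if yaw15: [495.7 333.2]
cam dist 289.52788882864996 282.6764852810624
[[257.71590472 197.14588264]]
lowrest [484.6 244.3  69.2] [520.2 253.8]
hirest [555.4 263.1 120.8] [519.8 253.6]
gear edge [471.5 239.9  57.7] [523.  253.6]
sleeve end [574.2 268.1 132.3] [522.7 254.4]
```

Run:
```python
from h import *
print(telemetry.state()['qvel'].round(2))
f=grab('wrist','w2.png'); print(f['s']['ee_pos'],f['s']['qvel'].round(2))
f=grab('wrist'); print(f['s']['ee_pos'])
a=cv2.imread('pics/w2.png');cv2.imwrite('pics/w2a.png',cv2.resize(a[100:280,220:420],None,fx=4,fy=3.3,interpolation=cv2.INTER_CUBIC))
g=cv2.cvtColor(f['pixels'],cv2.COLOR_RGB2GRAY)
for r in range(165,230,8):
    m=np.where(g[r,225:305]<90)[0]+225; print(r,m[0],m[-1],len(m))
```

```text
[ 1.41  0.2  -0.27 -0.    0.09 -0.23]
[347.88635576 201.55149414 334.43268062] [ 1.41  0.2  -0.27 -0.    0.09 -0.23]
[347.75618494 201.91183713 334.41601938]
165 241 271 31
173 241 271 31
181 241 271 31
189 241 271 31
197 241 271 31
205 242 271 30
213 242 271 30
221 243 271 29
229 240 274 35
```

View pics/w2a.png

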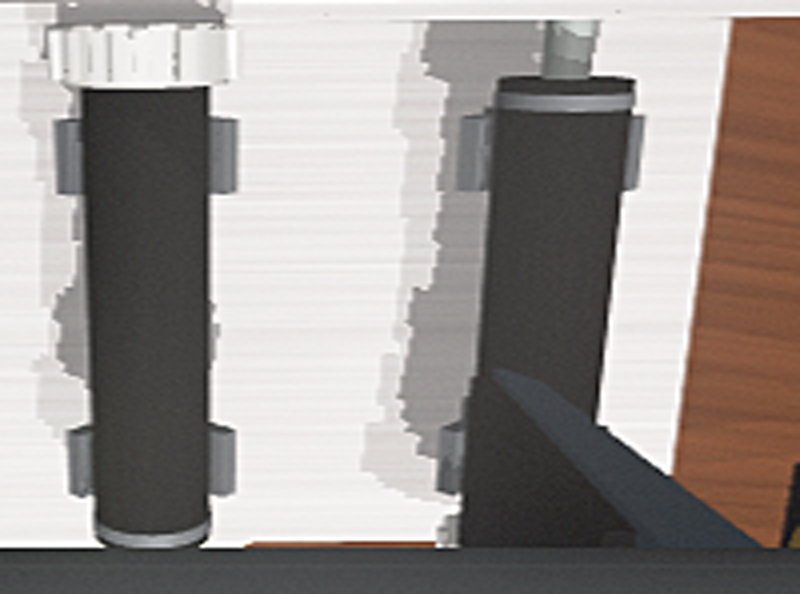

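Run:
```python
from h import *
w=grab('wrist'); h=np.sin(np.radians(35))
yr=lambda y:np.array([np.cos(y),np.sin(y)])
for off in (0,):
  L=[]
  for n,uv,a in [('lowrest',(256,146.7),-45),('hirest',(257.3,240),45),('gear edge',(256,127),-65),('A low rest',(357.5,147),-45),('A sleeve end',(361,124),-65)]:
    zz=95+a*h-(2 if 'rest' in n else 0)
    X=onz(w,[uv],zz)[0];L.append(X);print(n,X.round(1),(X[:2]-a*np.cos(np.radians(35))*yr(np.radians(14.5))).round(1))
  d=L[1]-L[0];print('yawB',np.degrees(np.arctan2(d[1],d[0])),'len',np.hypot(*d[:2]),'exp',90*np.cos(np.radians(35)))
  d=L[3]-L[0];print('rack y dir',d,np.linalg.norm(d),np.degrees(np.arctan2(-d[0],d[1])))
print(proj(w,[518,244.5,95]))
```

```text
lowrest [482.5 236.2  67.2] [518.2 245.5]
hirest [552.9 255.7 118.8] [517.2 246.5]
gear edge [468.7 232.7  57.7] [520.2 246. ]
A low rest [460.3 323.2  67.2] [496.  332.4]
A sleeve end [442.8 319.2  57.7] [494.4 332.5]
yawB 15.447351696739947 len 73.06384655960649 exp 73.72368398600926
rack y dir [-22.2372477   86.98362152   0.        ] 89.78109822338038 14.34044364762237
[[255.06283474 196.93981279]]
```

Run:
```python
from h import *
go([517,245.5,95],rackR(15),60); go([517,245.5,95],rackR(15),0)
```

```text
t 1.43 q [ 32.   1. 127. -30.  20. -47.] w 91.6 F [ 0.4 -0.2 -0.1]
dist 64.6 ang 0.4
1 [40.9, 9.0, -49.2] [-0.0, 0.001, 0.007]
grasp pt now [443.1 227.  193.5]
t 1.43 q [ 32.   1. 127. -30.  20. -47.] w 91.6 F [ 0.4 -0.2 -0.1]
dist 124.5 ang 0.4
1 [74.2, 17.9, -98.4] [-0.0, 0.001, 0.007]
grasp pt now [443.1 227.  193.5]
```

Emit:
jog_arm(
  series=[
    [[20,5,-24],[0,0,0.007],1],
    [[41,9,-49],[0,0,0.007],1],
    [[58,13,-74],[0,0,0.007],1],
    [[70,17,-92],[0,0,0.007],1],
    [[74,18,-98],[0,0,0.007],1],
  ],
)

```text
time_s: 1.85
ee_pos: [420.0, 220.8, 239.0]
ee_rot: [145.0, 0.0, 105.1]
force: [0.6, 0.0, 0.7]
gripper_width: 91.0
```

Run:
```python
from h import *
go([517,245.5,95],rackR(15),0)
f=grab('wrist','w3.png')
```

```text
t 1.85 q [ 29.  16. 127. -75.   8.  -4.] w 91.0 F [0.6 0.  0.7]
dist 3.6 ang 0.1
1 [1.7, -0.9, -3.1] [0.0, 0.001, -0.002]
grasp pt now [515.4 246.5  98.2]
```

View pics/w3.png

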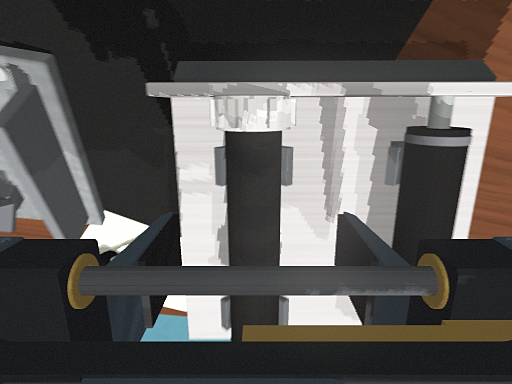

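Emit:
jog_arm(
  series=[
    [[1,0,-2],[0,0,0],0.2],
    [[1,0,-2],[0,0,0],0.1],
    [[1,0,-2],[0,0,0],0],
    [[1,0,-2],[0,0,0],0],
    [[1,0,-2],[0,0,0],0],
  ],
  squeeze=25,
)

```text
time_s: 2.32
ee_pos: [421.5, 221.3, 236.1]
ee_rot: [145.0, 0.1, 105.2]
force: [0.3, 0.2, 0.4]
gripper_width: 60.6
```

Run:
```python
from h import *
go([517,245.5,95],rackR(15),0)
```

```text
t 2.32 q [ 29.  17. 127. -77.   8.  -2.] w 60.6 F [0.3 0.2 0.4]
dist 1.4 ang 0.2
1 [0.2, -1.4, -0.2] [0.001, -0.0, -0.003]
grasp pt now [516.7 247.   95.2]
```

Emit:
jog_arm(
  series=[
    [[2,0,1],[-0.004,0.015,0],0.65],
    [[4,0,3],[-0.008,0.03,0],0.65],
    [[6,1,4],[-0.012,0.044,0],0.6],
    [[8,1,6],[-0.016,0.058,0],0.5],
    [[8,1,6],[-0.016,0.058,0],0.3],
  ],
  squeeze=25,
)

```text
time_s: 2.73
ee_pos: [429.9, 222.5, 243.2]
ee_rot: [148.4, 0.0, 105.2]
force: [-0.3, 0.1, 0.8]
gripper_width: 44.3
```

Run:
```python
from h import *
go([517,245.5,95],rackR(15),0)
```

```text
t 2.73 q [ 28.  17. 125. -41.  10. -38.] w 44.3 F [-0.3  0.1  0.8]
dist 11.3 ang 3.4
1 [-8.2, -2.6, -7.3] [0.016, -0.057, -0.003]
grasp pt now [517.  246.1  96.8]
```

Emit:
jog_arm(
  series=[
    [[0,0,0],[0,0,0],0],
    [[0,0,0],[0,0,0],0],
    [[0,0,0],[0,0,0],0],
    [[0,0,0],[0,0,0],0],
    [[0,0,0],[0,0,0],0],
  ],
  squeeze=25,
)

```text
time_s: 3.15
ee_pos: [430.1, 221.7, 243.7]
ee_rot: [148.4, 0.2, 105.1]
force: [3.2, -5.8, 3.0]
gripper_width: 27.7
```

Run:
```python
from h import *
go([517,245.5,95],rackR(15),0)
```

```text
t 3.15 q [ 28.  16. 125. -41.  10. -38.] w 27.7 F [ 3.2 -5.8  3. ]
dist 11.5 ang 3.4
1 [-8.3, -1.7, -7.8] [0.018, -0.056, -0.002]
grasp pt now [517.2 244.8  97.2]
```

Emit:
jog_arm(
  series=[
    [[0,0,10],[0,0,0],0],
    [[0,0,30],[0,0,0],0],
    [[0,0,55],[0,0,0],0],
    [[0,0,80],[0,0,0],0],
    [[0,0,95],[0,0,0],0],
  ],
)

```text
time_s: 3.57
ee_pos: [429.9, 221.6, 340.6]
ee_rot: [148.3, 0.2, 105.1]
force: [0.7, -0.2, -1.3]
gripper_width: 27.7
```

Run:
```python
from h import *
grab('wrist','w4.png')
go([600,-70,210],downR(4),0,(.33,.66,1))
```

```text
t 3.62 q [ 28.   8. 117. -17.  24. -64.] w 27.7 F [ 0.8 -0.3  1.5]
dist 339.8 ang 104.8
0.33 [55.9, -96.4, 12.9] [0.123, 0.171, -0.566]
0.66 [111.8, -192.7, 25.8] [0.245, 0.342, -1.131]
1 [169.4, -292.0, 39.0] [0.371, 0.518, -1.714]
grasp pt now [518.8 245.6 197.2]
```

View pics/w4.png

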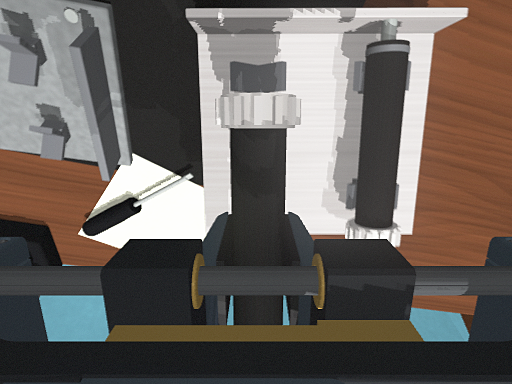

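Emit:
jog_arm(
  series=[
    [[11,-19,3],[0.025,0.034,-0.113],0],
    [[22,-39,6],[0.05,0.068,-0.226],0],
    [[34,-58,9],[0.074,0.103,-0.34],0],
    [[45,-77,12],[0.099,0.137,-0.453],0],
    [[56,-96,15],[0.123,0.171,-0.566],0],
  ],
)

```text
time_s: 4.03
ee_pos: [486.3, 124.9, 356.7]
ee_rot: [158.0, -6.5, 71.6]
force: [0.1, 0.9, -1.6]
gripper_width: 27.3
```

Emit:
jog_arm(
  series=[
    [[11,-19,3],[0.025,0.034,-0.113],0],
    [[22,-39,6],[0.05,0.068,-0.226],0],
    [[34,-58,9],[0.074,0.103,-0.34],0],
    [[45,-77,12],[0.099,0.137,-0.453],0],
    [[56,-96,15],[0.123,0.171,-0.566],0],
  ],
)

```text
time_s: 4.45
ee_pos: [542.3, 27.6, 370.2]
ee_rot: [170.1, -6.4, 37.3]
force: [-0.1, 0.1, -2.8]
gripper_width: 27.7
```

Run:
```python
from h import *
go([600,-70,210],downR(4),0,(.2,.4,.6,.8,1))
```

```text
t 4.45 q [  3.  15. 101.  -6.  54. -31.] w 27.7 F [-0.1  0.1 -2.8]
dist 114.0 ang 34.8
0.2 [11.5, -19.5, 2.4] [0.025, 0.033, -0.114]
0.4 [23.1, -39.1, 4.7] [0.049, 0.067, -0.228]
0.6 [34.6, -58.6, 7.1] [0.074, 0.1, -0.342]
0.8 [46.2, -78.1, 9.4] [0.099, 0.134, -0.456]
1 [57.7, -97.6, 11.8] [0.124, 0.167, -0.57]
grasp pt now [575.2  15.6 201.8]
```

Emit:
jog_arm(
  series=[
    [[11,-19,3],[0.025,0.034,-0.113],0],
    [[23,-39,5],[0.05,0.068,-0.226],0],
    [[34,-58,7],[0.074,0.1,-0.342],0],
    [[46,-78,10],[0.099,0.134,-0.456],0],
    [[58,-98,12],[0.124,0.167,-0.57],0],
  ],
)

```text
time_s: 4.87
ee_pos: [600.4, -71.5, 380.6]
ee_rot: [-180.0, 0.2, 3.6]
force: [0.2, 0.2, -1.8]
gripper_width: 27.3
```

Emit:
jog_arm(
  series=[
    [[0,0,0],[0,0,0],0],
    [[0,0,0],[0,0,0],0],
    [[0,0,0],[0,0,0],0],
    [[0,0,0],[0,0,0],0],
    [[0,0,0],[0,0,0],0],
  ],
)

```text
time_s: 5.28
ee_pos: [599.9, -70.6, 380.3]
ee_rot: [180.0, 0.3, 3.7]
force: [-0.2, 0.6, -1.8]
gripper_width: 27.9
```

Run:
```python
from h import *
f=grab('wrist','w5.png'); print(f['s']['ee_pos'],f['s']['ee_rot'],f['s']['qvel'].round(2),f['s']['force'])
```

```text
[599.85536242 -70.5950552  380.3454409 ] [179.98952688   0.28092065   3.69730751] [ 0.07 -0.18 -0.55  0.05  0.14 -0.11] [-0.2113929   0.59280938 -1.79458675]
```

View pics/w5.png

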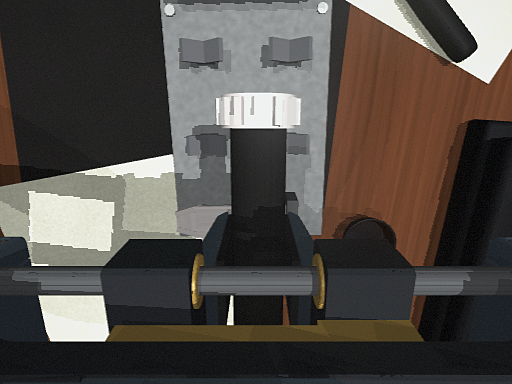

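Run:
```python
import cv2
a=cv2.imread('pics/w5.png')
cv2.imwrite('pics/w5a.png',cv2.resize(a[0:240,150:350],None,fx=4,fy=2.5,interpolation=cv2.INTER_CUBIC))
```

```text
(no output)
```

View pics/w5a.png

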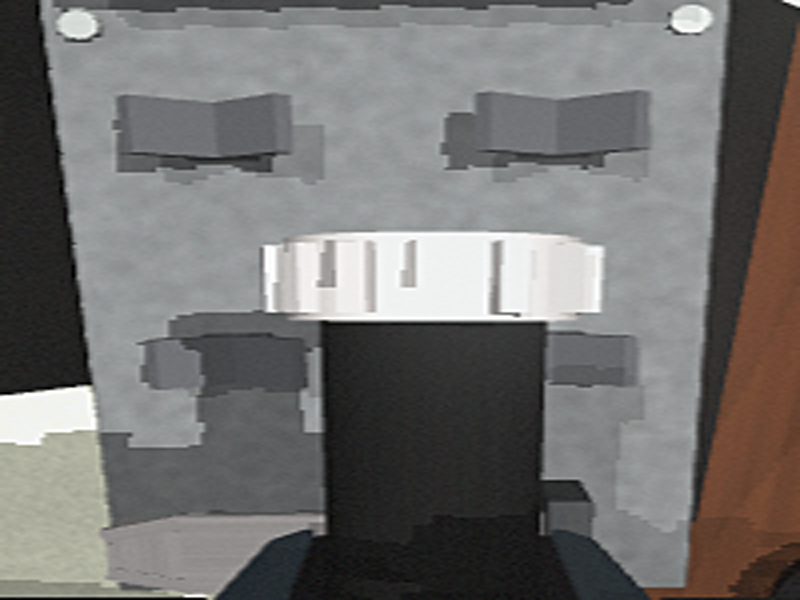

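Run:
```python
from h import *
f=grab('wrist')
N=onz(f,[(179.5,38),(222.5,38),(222.5,61),(179.5,62)],42);F=onz(f,[(269.2,36.8),(312,36.8),(312,59.5),(271,60)],42)
print(N.round(1).tolist(),N.mean(0));print(F.round(1).tolist(),F.mean(0))
d=F.mean(0)-N.mean(0);yaw=np.arctan2(d[1],d[0]);print('dist',np.linalg.norm(d),'yaw',np.degrees(yaw))
E=onz(f,[(162.5,24),(175,164),(330.5,40),(322.5,208)],12);print(E.round(1).tolist())
for a,b in((0,1),(2,3)):
    d=E[a]-E[b];print(np.degrees(np.arctan2(-d[0],d[1])))
m=(N.mean(0)+F.mean(0))/2
for y in np.radians([3.5,4,4.5]): print('origin',m[:2]-45*np.array([-np.sin(y),np.cos(y)]))
y=np.radians(4);ex=np.array([np.cos(y),np.sin(y)]);print('edges x',(E[:,:2]@ex), (E[:2,:2]@ex).mean()/2+(E[2:,:2]@ex).mean()/2)
# wall bottom-top? roller gear outer face in hand
g=f['s']; P=np.array(g['ee_pos']);print('grasp',gp())
gz=gp()[2]
print('gear outer/inner', onz(f,[(258,93.5),(258,128)],gz+20.5), onz(f,[(258,128)],gz+14))
```

```text
[[517.7, 59.8, 42.0], [557.4, 62.3, 42.0], [558.1, 42.6, 42.0], [517.7, 39.1, 42.0]] [537.71296835  50.93611819  42.        ]
[[600.4, 66.0, 42.0], [639.7, 68.5, 42.0], [641.9, 49.2, 42.0], [603.5, 46.3, 42.0]] [621.36495903  57.52262687  42.        ]
dist 83.91089107597496 yaw 4.502010985768198
[[493.6, 76.5, 12.0], [504.9, -65.0, 12.0], [662.9, 72.5, 12.0], [676.4, -106.0, 12.0]]
4.5946349833769
4.29958727589349
origin [582.28614797   9.3133066 ]
origin [582.67800501   9.33899027]
origin [583.069623     9.36809251]
edges x [497.71297889 499.18561277 666.38150944 667.31784629] 582.6494868478951
grasp [599.33750599 -70.80917605 208.75622437]
gear outer/inner [[594.07758867  10.62517894 229.25622437]
 [594.94478632  -2.8669141  229.25622437]] [[594.95881306  -3.36056828 222.75622437]]
```

Run:
```python
from h import *
f=grab('wrist')
g=gp();p,R,s=cur()
for pitch in (0,3.4):
    a=np.radians(pitch); ax=-R[:,1]*np.cos(a)+R[:,2]*np.sin(a)
    for dd in(0,2): 
        c=g+ax*(72.5+dd); print(pitch,dd,'depth',((c-f['c'])@f['Rwc'])[2], proj(f,[c, g+ax*(80+dd)-R[:,2]*20.5,g+ax*(65+dd)-R[:,2]*20.5]).round(1).tolist())
y=np.radians(4.4)
def T(yw,pt):
    Rn=Rot.from_rotvec(np.array([np.cos(y),np.sin(y),0])*pt).as_matrix()@downR(4.4); return Rn
go([624.5,12.5,90],T(4.4,0.059),0)
go([624.5,12.5,46],T(4.4,0.059),0)
```

```text
0 0 depth 148.1418999818064 [[258.0, 115.2], [258.1, 97.8], [258.1, 135.7]]
0 2 depth 147.59447268346275 [[258.0, 110.8], [258.1, 92.6], [258.1, 130.8]]
3.4 0 depth 152.31233937327158 [[258.0, 115.1], [258.1, 98.4], [258.1, 135.1]]
3.4 2 depth 151.8799586788304 [[258.0, 110.8], [258.1, 93.3], [258.1, 130.3]]
t 5.43 q [ -8.  22.  88.  -0.  71. -11.] w 27.8 F [ 0.2  0.7 -1.5]
dist 142.1 ang 3.5
1 [25.2, 73.3, -119.1] [0.059, 0.0, 0.013]
grasp pt now [599.4 -70.9 208.8]
t 5.43 q [ -8.  22.  88.  -0.  71. -11.] w 27.8 F [ 0.2  0.7 -1.5]
dist 180.5 ang 3.5
1 [25.2, 73.3, -163.1] [0.059, 0.0, 0.013]
grasp pt now [599.4 -70.9 208.8]
```

Emit:
jog_arm(
  series=[
    [[8,24,0],[0.02,0,0.005],0],
    [[16,48,-10],[0.04,0,0.01],0],
    [[23,66,-40],[0.059,0,0.013],0],
    [[25,73,-75],[0.059,0,0.013],0],
    [[25,73,-105],[0.059,0,0.013],0],
  ],
)

```text
time_s: 5.85
ee_pos: [625.2, 4.3, 274.8]
ee_rot: [-176.6, -0.1, 4.6]
force: [-0.0, 0.0, -2.7]
gripper_width: 27.7
```

```bash
cat >> h.py <<'E'
YC=4.4
def crR(pt=0.,yaw=YC):
    y=np.radians(YC)
    return Rot.from_rotvec(np.array([np.cos(y),np.sin(y),0])*pt).as_matrix()@downR(yaw)
E
python3 - <<'E'
from h import *
f=grab('wrist','w6.png')
go([624.5,12.5,46],crR(.059),0)
E
```

```text
t 5.9 q [-2. 29. 93.  4. 59. -8.] w 27.9 F [-3.1 -0.4 -7.1]
dist 50.4 ang 0.7
1 [2.3, -1.1, -50.4] [0.001, -0.011, -0.003]
grasp pt now [620.2  13.5  96.4]
```

View pics/w6.png

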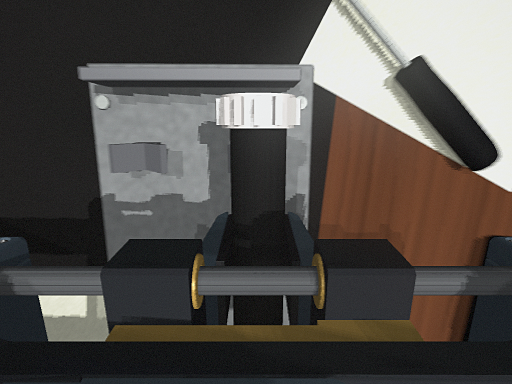

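Emit:
jog_arm(
  series=[
    [[2,0,-12],[0,-0.01,-0.003],0],
    [[2,-1,-24],[0,-0.01,-0.003],0],
    [[2,-1,-34],[0,-0.01,-0.003],0],
    [[2,-1,-42],[0,-0.01,-0.003],0],
    [[2,-1,-46],[0,-0.01,-0.003],0],
  ],
)

```text
time_s: 6.32
ee_pos: [625.0, 2.3, 221.8]
ee_rot: [-176.6, 0.1, 4.4]
force: [-0.2, -1.0, -2.7]
gripper_width: 27.3
```

Run:
```python
from h import *
f=grab('wrist','w7.png')
go([624.5,12.5,44],crR(.059),0)
```

```text
t 6.37 q [-2. 32. 96.  4. 53. -9.] w 27.5 F [-0.1 -0.6 -2.2]
dist 5.7 ang 0.1
1 [0.4, 0.1, -5.7] [0.001, -0.002, 0.0]
grasp pt now [623.7  12.3  49.7]
```

View pics/w7.png

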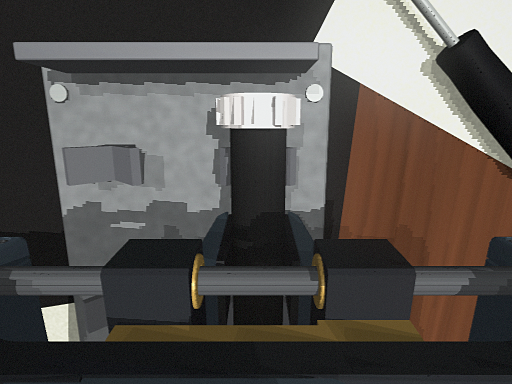

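Emit:
jog_arm(
  series=[
    [[0,0,-1.5],[0,0,0],0],
    [[0,0,-3],[0,0,0],0],
    [[0,0,-4.5],[0,0,0],0],
    [[0,0,-5.5],[0,0,0],0],
    [[0,0,-5.5],[0,0,0],0],
  ],
)

```text
time_s: 6.78
ee_pos: [625.0, 2.2, 217.9]
ee_rot: [-176.6, 0.0, 4.4]
force: [-2.4, -1.4, 6.8]
gripper_width: 27.5
```

Emit:
jog_arm(
  series=[
    [[0,0,0],[0,0,0],0.4],
    [[0,0,0],[0,0,0],0.5],
    [[0,0,0],[0,0,0],0.5],
    [[0,0,0],[0,0,0],0.5],
    [[0,0,0],[0,0,0],0.5],
  ],
)

```text
time_s: 7.2
ee_pos: [625.1, 2.3, 217.8]
ee_rot: [-176.6, 0.0, 4.4]
force: [-0.3, -0.4, 1.1]
gripper_width: 45.4
```

Emit:
jog_arm(
  series=[
    [[0,0,10],[0,0,0],0.5],
    [[0,0,30],[0,0,0],0.5],
    [[0,0,60],[0,0,0],0.5],
    [[0,0,95],[0,0,0],0.6],
    [[0,0,135],[0,0,0],1],
  ],
)

```text
time_s: 7.62
ee_pos: [624.6, 2.3, 353.5]
ee_rot: [-176.6, 0.2, 4.4]
force: [0.7, -0.2, -0.0]
gripper_width: 55.7
```

Run:
```python
from h import *
f=grab('wrist','w8.png')
a=rackR(15,-1)
go([495,332,95],a,130,(.2,1))
```

```text
t 7.67 q [-2. 24. 86.  4. 69. -7.] w 59.9 F [ 2.1 -0.1  5.7]
dist 413.3 ang 84.3
0.2 [-59.7, 57.0, -4.2] [0.099, -0.067, -0.269]
1 [-298.7, 284.9, -21.2] [0.497, -0.334, -1.343]
grasp pt now [628.   12.3 191.9]
```

View pics/w8.png

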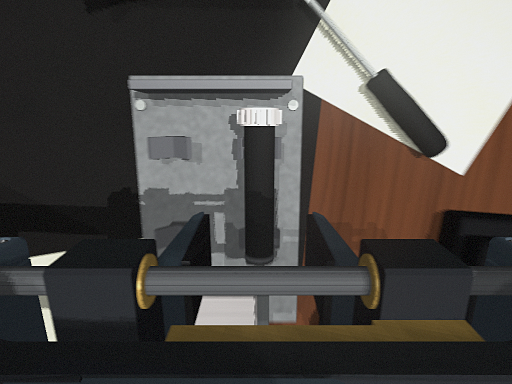

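```bash
sed -i 's/def rackR(psi,sgn=1):/def rackR(psi,sgn=1,tl=35):/; s/s,c=np.sin(np.radians(35)),np.cos(np.radians(35))/s,c=np.sin(np.radians(tl)),np.cos(np.radians(tl))/' h.py
python3 - <<'E'
from h import *
go([495,332,95],rackR(15,-1,31.6),130,(.2,1))
E
```

```text
t 7.67 q [-2. 24. 86.  4. 69. -7.] w 59.9 F [ 2.1 -0.1  5.7]
dist 405.3 ang 83.3
0.2 [-56.8, 57.7, -2.3] [0.089, -0.059, -0.27]
1 [-284.2, 288.7, -11.4] [0.445, -0.297, -1.352]
grasp pt now [628.   12.3 191.9]
```

Emit:
jog_arm(
  series=[
    [[-24,24,10],[0.037,-0.025,-0.113],1],
    [[-47,48,20],[0.074,-0.05,-0.225],1],
    [[-71,72,20],[0.111,-0.074,-0.338],1],
    [[-95,96,20],[0.148,-0.099,-0.451],1],
    [[-118,120,20],[0.185,-0.124,-0.563],1],
  ],
)

```text
time_s: 8.08
ee_pos: [507.0, 123.0, 384.4]
ee_rot: [-164.8, -5.5, -29.0]
force: [0.5, 0.1, -0.9]
gripper_width: 90.6
```

Run:
```python
from h import *
go([495,332,95],rackR(15,-1,31.6),130,(.2,.4,.6,.8,1))
```

```text
t 8.08 q [ 10.  11. 103.  11.  52.  33.] w 90.6 F [ 0.5  0.1 -0.9]
dist 237.6 ang 48.2
0.2 [-33.0, 33.6, -6.4] [0.052, -0.034, -0.156]
0.4 [-65.9, 67.2, -12.9] [0.103, -0.068, -0.313]
0.6 [-98.9, 100.8, -19.3] [0.155, -0.103, -0.469]
0.8 [-131.9, 134.4, -25.8] [0.206, -0.137, -0.626]
1 [-164.8, 168.1, -32.2] [0.258, -0.171, -0.782]
grasp pt now [542.8 154.7 219.2]
```

Emit:
jog_arm(
  series=[
    [[-26,26,-5],[0.039,-0.026,-0.117],1],
    [[-52,52,-9],[0.077,-0.051,-0.234],1],
    [[-78,79,-14],[0.116,-0.077,-0.351],1],
    [[-104,105,-19],[0.155,-0.103,-0.469],1],
    [[-130,131,-24],[0.194,-0.128,-0.586],1],
  ],
)

```text
time_s: 8.5
ee_pos: [400.5, 230.4, 365.4]
ee_rot: [-155.1, -4.2, -55.4]
force: [-0.3, -0.7, -0.3]
gripper_width: 91.1
```

Run:
```python
from h import *
go([495,332,95],rackR(15,-1,31.6),130,(.25,.5,1))
```

```text
t 8.5 q [ 29.   5. 115.  -3.  34.  85.] w 91.1 F [-0.3 -0.7 -0.3]
dist 85.1 ang 20.9
0.25 [-14.6, 15.2, -3.3] [0.029, -0.019, -0.084]
0.5 [-29.2, 30.3, -6.6] [0.058, -0.038, -0.169]
1 [-58.3, 60.6, -13.2] [0.117, -0.076, -0.337]
grasp pt now [466.5 262.  209.7]
```

Emit:
jog_arm(
  series=[
    [[-15,15,-3],[0.029,-0.019,-0.084],1],
    [[-29,30,-7],[0.058,-0.038,-0.169],1],
    [[-44,45,-10],[0.088,-0.057,-0.253],1],
    [[-58,61,-13],[0.117,-0.076,-0.337],1],
    [[-58,61,-13],[0.117,-0.076,-0.337],1],
  ],
)

```text
time_s: 8.92
ee_pos: [344.5, 288.9, 353.3]
ee_rot: [-148.8, -0.3, -74.1]
force: [0.6, 0.0, -0.2]
gripper_width: 90.9
```

Emit:
jog_arm(
  series=[
    [[0,0,0],[0,0,0],1],
    [[0,0,0],[0,0,0],1],
    [[0,0,0],[0,0,0],1],
    [[0,0,0],[0,0,0],1],
    [[0,0,0],[0,0,0],1],
  ],
)

```text
time_s: 9.33
ee_pos: [345.0, 288.4, 353.5]
ee_rot: [-148.8, -0.3, -74.1]
force: [-0.8, 1.4, -0.5]
gripper_width: 91.3
```

Run:
```python
from h import *
f=grab('wrist','w9.png');print(f['s']['ee_pos'])
go([495,332,95],rackR(15,-1,31.6),130,(.25,.5,1))
print(proj(f,[495,332,95]))
a=cv2.imread('pics/w9.png');cv2.imwrite('pics/w9a.png',cv2.resize(a[60:280,140:370],None,fx=3.4,fy=2.7,interpolation=cv2.INTER_CUBIC))
```

```text
[345.03414568 288.39553882 353.53014041]
t 9.38 q [ 43.   5. 119. -28.  31. 138.] w 91.2 F [-0.6  0.2  0.4]
dist 4.1 ang 1.0
0.25 [-0.7, 0.7, -0.3] [0.002, -0.001, -0.004]
0.5 [-1.4, 1.3, -0.6] [0.004, -0.002, -0.008]
1 [-2.9, 2.6, -1.2] [0.007, -0.005, -0.015]
grasp pt now [431.  312.  206.4]
[[255.78006956 190.43393957]]
```

View pics/w9a.png

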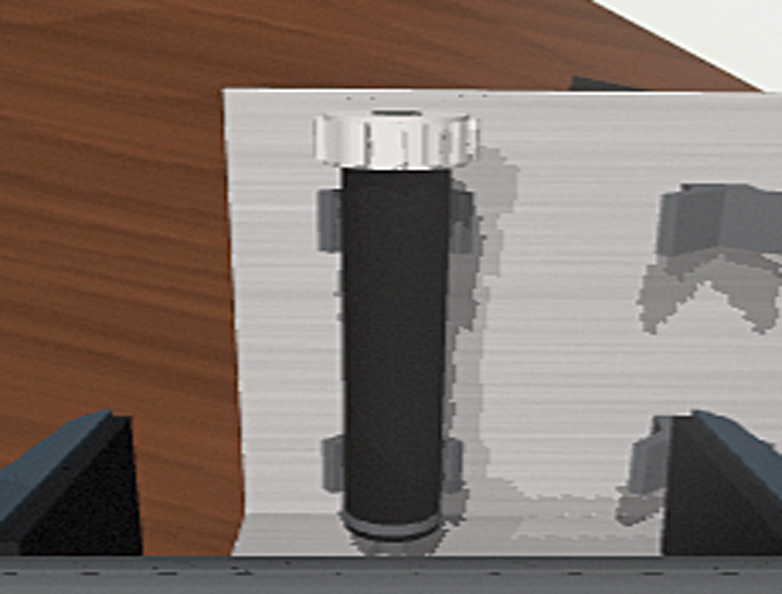

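Run:
```python
from h import *
w=grab('wrist'); h=np.sin(np.radians(35));c=np.cos(np.radians(35))
e=np.array([np.cos(np.radians(15)),np.sin(np.radians(15))])
L=[]
for n,uv,a in [('hirest',(256.5,141.8),45),('lowrest',(255.8,232),-45),('gear edge',(256.5,123),65)]:
    X=onz(w,[uv],95+a*h-(2 if 'rest' in n else 0))[0];L.append(X);print(n,X.round(1),(X[:2]-a*c*e).round(1))
d=L[0]-L[1];print(np.degrees(np.arctan2(d[1],d[0])),np.hypot(*d[:2]))
for b in(60,0): go([495,332,95],rackR(15,-1,18),b,(.5,1))
```

```text
hirest [531.8 341.9 118.8] [496.2 332.3]
lowrest [461.6 322.5  67.2] [497.2 332. ]
gear edge [542.7 345.  132.3] [491.3 331.2]
15.447938551816357 72.8522886251227
t 9.43 q [ 43.   5. 119. -28.  31. 138.] w 91.1 F [ 0.3 -1.  -0.1]
dist 92.6 ang 13.3
0.5 [40.4, 12.5, -18.9] [-0.028, 0.112, -0.008]
1 [80.8, 25.0, -37.8] [-0.056, 0.224, -0.016]
grasp pt now [430.9 312.1 206.3]
t 9.43 q [ 43.   5. 119. -28.  31. 138.] w 91.1 F [ 0.3 -1.  -0.1]
dist 140.1 ang 13.3
0.5 [49.4, 14.9, -47.4] [-0.028, 0.112, -0.008]
1 [98.7, 29.8, -94.8] [-0.056, 0.224, -0.016]
grasp pt now [430.9 312.1 206.3]
```

Emit:
jog_arm(
  series=[
    [[20,6,-6],[-0.02,0.08,-0.005],1],
    [[40,12,-15],[-0.04,0.16,-0.01],1],
    [[60,18,-25],[-0.056,0.224,-0.016],1],
    [[81,25,-38],[-0.056,0.224,-0.016],1],
    [[81,25,-38],[-0.056,0.224,-0.016],1],
  ],
)

```text
time_s: 9.85
ee_pos: [429.2, 314.0, 313.4]
ee_rot: [-162.1, -0.0, -75.1]
force: [1.4, -0.5, -0.4]
gripper_width: 91.5
```

Run:
```python
from h import *
f=grab('wrist','w10.png')
go([495.5,332,95],rackR(15,-1,18),0,(.5,1))
```

```text
t 9.9 q [ 37.  16. 109. -11.  39. 119.] w 91.0 F [0.2 0.1 0.7]
dist 58.0 ang 0.2
0.5 [8.3, 2.4, -27.7] [0.001, -0.001, 0.001]
1 [16.6, 4.9, -55.3] [0.001, -0.002, 0.002]
grasp pt now [478.7 326.8 150.2]
```

View pics/w10.png

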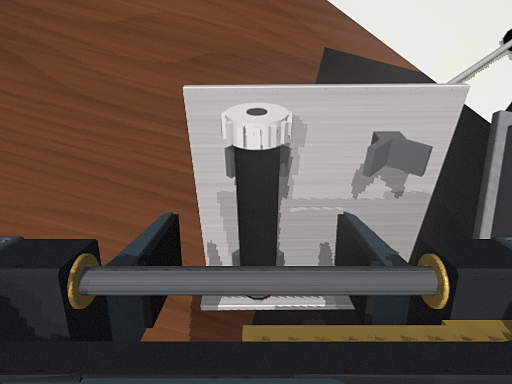

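Emit:
jog_arm(
  series=[
    [[5,1,-16],[0,0,0],1],
    [[9,3,-32],[0,0,0],1],
    [[14,4,-46],[0,0,0],0.9],
    [[17,5,-54],[0,0,0],0.8],
    [[17,5,-55],[0,0,0],0.6],
  ],
  squeeze=25,
)

```text
time_s: 10.32
ee_pos: [444.2, 318.0, 257.8]
ee_rot: [-162.3, -0.1, -75.1]
force: [0.2, -0.1, 0.9]
gripper_width: 74.0
```

Emit:
jog_arm(
  series=[
    [[0,0,0],[0,0,0],0.5],
    [[0,0,0],[0,0,0],0.3],
    [[0,0,0],[0,0,0],0],
    [[0,0,0],[0,0,0],0],
    [[0,0,0],[0,0,0],0],
  ],
)

```text
time_s: 10.73
ee_pos: [444.2, 318.0, 258.5]
ee_rot: [-162.2, -0.1, -75.1]
force: [-0.1, 1.2, -0.2]
gripper_width: 40.6
```

Run:
```python
from h import *
go([495.5,332,95],rackR(15,-1,18),0,(.5,1))
```

```text
t 10.73 q [ 36.  21. 111. -12.  32. 121.] w 40.6 F [-0.1  1.2 -0.2]
dist 0.2 ang 0.2
0.5 [-0.0, 0.1, 0.1] [0.001, -0.002, 0.001]
1 [-0.0, 0.2, 0.1] [0.002, -0.003, 0.002]
grasp pt now [495.  331.3  94.7]
```

Emit:
jog_arm(
  series=[
    [[0,0,0],[0,0,0],0],
    [[0,0,0],[0,0,0],0],
    [[0,0,0],[0,0,0],0],
    [[0,0,0],[0,0,0],0],
    [[0,0,0],[0,0,0],0],
  ],
)

```text
time_s: 11.15
ee_pos: [444.2, 318.3, 258.9]
ee_rot: [-162.2, -0.0, -75.1]
force: [-2.8, 1.5, 3.8]
gripper_width: 27.3
```

Emit:
jog_arm(
  series=[
    [[0,0,8],[0,0,0],0],
    [[0,0,25],[0,0,0],0],
    [[0,0,50],[0,0,0],0],
    [[0,0,80],[0,0,0],0],
    [[0,0,100],[0,0,0],0],
  ],
)

```text
time_s: 11.57
ee_pos: [444.3, 318.1, 361.1]
ee_rot: [-162.1, -0.0, -75.1]
force: [-0.1, -0.0, -1.2]
gripper_width: 27.6
```

Run:
```python
from h import *
f=grab('wrist','w11.png')
# want roller level => tool pitch 17deg at cradle
go([570,10,205],crR(np.radians(17)),0,(.333,.667,1))
```

```text
t 11.62 q [ 36.  14. 103.  -9.  46. 116.] w 27.2 F [0.7 0.8 1. ]
dist 381.3 ang 79.5
0.333 [42.8, -119.5, 1.5] [-0.008, 0.004, 0.462]
0.667 [85.8, -239.4, 2.9] [-0.015, 0.009, 0.925]
1 [128.6, -358.9, 4.4] [-0.023, 0.013, 1.387]
grasp pt now [497.5 333.1 201.9]
```

View pics/w11.png

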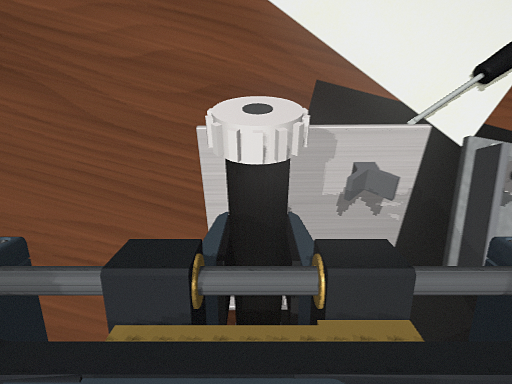

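Run:
```python
from h import *
go([541,6,205],crR(np.radians(-17)),0,(.333,.667,1))
```

```text
t 11.62 q [ 36.  14. 103.  -9.  46. 116.] w 27.2 F [0.7 0.8 1. ]
dist 278.3 ang 85.8
0.333 [30.6, -87.4, 1.5] [-0.182, 0.128, 0.446]
0.667 [61.3, -175.2, 2.9] [-0.365, 0.257, 0.894]
1 [91.9, -262.6, 4.4] [-0.547, 0.385, 1.34]
grasp pt now [497.5 333.1 201.9]
```

Emit:
jog_arm(
  series=[
    [[8,-22,0],[-0.046,0.032,0.112],0],
    [[15,-44,1],[-0.091,0.064,0.223],0],
    [[23,-66,1],[-0.137,0.096,0.335],0],
    [[31,-88,1],[-0.182,0.128,0.446],0],
    [[38,-109,2],[-0.228,0.16,0.558],0],
  ],
)

```text
time_s: 12.03
ee_pos: [483.2, 208.2, 366.4]
ee_rot: [-176.2, -6.1, -42.1]
force: [-0.7, -0.5, -2.0]
gripper_width: 27.7
```

Run:
```python
from h import *
go([541,6,205],crR(np.radians(-17)),0,(.2,.4,.6,.8,1))
```

```text
t 12.03 q [ 23.  14. 101.  -5.  58.  67.] w 27.7 F [-0.7 -0.5 -2. ]
dist 161.3 ang 50.0
0.2 [10.8, -30.4, 0.6] [-0.063, 0.045, 0.156]
0.4 [21.6, -60.8, 1.2] [-0.127, 0.089, 0.313]
0.6 [32.3, -91.2, 1.9] [-0.19, 0.134, 0.469]
0.8 [43.1, -121.6, 2.5] [-0.253, 0.178, 0.625]
1 [53.9, -152.0, 3.1] [-0.317, 0.223, 0.782]
grasp pt now [504.4 204.3 195.7]
```

Emit:
jog_arm(
  series=[
    [[8,-22,0],[-0.046,0.032,0.112],0],
    [[15,-43,1],[-0.091,0.064,0.223],0],
    [[23,-65,1],[-0.136,0.096,0.335],0],
    [[31,-87,2],[-0.181,0.128,0.446],0],
    [[38,-108,2],[-0.226,0.16,0.558],0],
  ],
)

```text
time_s: 12.45
ee_pos: [521.5, 98.6, 367.9]
ee_rot: [168.2, -3.3, -8.6]
force: [0.6, 0.3, -2.2]
gripper_width: 27.5
```

Run:
```python
from h import *
go([541,6,205],crR(np.radians(-17)),0,(.25,.5,.75,1))
```

```text
t 12.45 q [ 13.  16.  99. -13.  67.  27.] w 27.5 F [ 0.6  0.3 -2.2]
dist 45.3 ang 14.2
0.25 [3.9, -10.6, 0.4] [-0.022, 0.015, 0.056]
0.5 [7.8, -21.2, 0.8] [-0.045, 0.03, 0.112]
0.75 [11.7, -31.9, 1.2] [-0.067, 0.046, 0.167]
1 [15.6, -42.5, 1.6] [-0.089, 0.061, 0.223]
grasp pt now [525.9  62.5 199.8]
```

Emit:
jog_arm(
  series=[
    [[5,-11,-5],[-0.03,0.02,0.075],0],
    [[10,-24,-20],[-0.06,0.04,0.15],0],
    [[15,-35,-40],[-0.089,0.061,0.223],0],
    [[15,-40,-60],[-0.089,0.061,0.223],0],
    [[15,-40,-80],[-0.089,0.061,0.223],0],
  ],
)

```text
time_s: 12.87
ee_pos: [536.3, 57.4, 286.5]
ee_rot: [163.0, 0.1, 4.3]
force: [0.5, -1.0, -2.3]
gripper_width: 27.4
```

Emit:
jog_arm(
  series=[
    [[0,0,0],[0,0,0],0],
    [[0,0,0],[0,0,0],0],
    [[0,0,0],[0,0,0],0],
    [[0,0,0],[0,0,0],0],
    [[0,0,0],[0,0,0],0],
  ],
)

```text
time_s: 13.28
ee_pos: [536.7, 57.6, 287.8]
ee_rot: [163.0, -0.1, 4.3]
force: [-0.4, 0.8, -1.9]
gripper_width: 27.5
```

Run:
```python
from h import *
f=grab('wrist','w12.png')
go([540.6,8,46],crR(np.radians(-17)),0,(.5,1))
p,R,s=cur();g=gp()
print('gear face pred off 0:',proj(f,[g+np.array([-np.sin(np.radians(4.4)),np.cos(np.radians(4.4)),0])*(80+o)+[0,0,zz] for o in(0,3) for zz in (0,20.5)]).round(1).tolist())
a=cv2.imread('pics/w12.png');cv2.imwrite('pics/w12a.png',cv2.resize(a[60:260,120:420],None,fx=2.6,fy=2.6,interpolation=cv2.INTER_CUBIC))
```

```text
t 13.33 q [  9.  22. 104. -20.  57.  17.] w 27.9 F [ 0.6  0.4 -2.5]
dist 77.2 ang 0.1
0.5 [0.1, 0.3, -38.6] [-0.0, 0.001, 0.001]
1 [0.2, 0.6, -77.2] [-0.0, 0.001, 0.002]
grasp pt now [540.5   7.4 123.2]
gear face pred off 0: [[257.2, 106.0], [257.2, 124.8], [257.1, 98.4], [257.2, 116.3]]
```

View pics/w12.png

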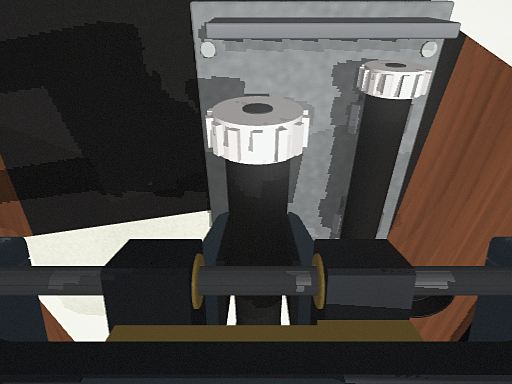

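Emit:
jog_arm(
  series=[
    [[0,1,-16],[0,0,0],0],
    [[0,1,-34],[0,0,0],0],
    [[0,1,-52],[0,0,0],0],
    [[0,1,-66],[0,0,0],0],
    [[0,1,-73],[0,0,0],0],
  ],
)

```text
time_s: 13.75
ee_pos: [536.2, 58.7, 213.7]
ee_rot: [163.0, 0.0, 4.3]
force: [-0.9, 0.2, -1.5]
gripper_width: 27.3
```

Run:
```python
from h import *
f=grab('wrist','w13.png')
go([540.6,8.5,44],crR(np.radians(-17)),0,(.5,1))
```

```text
t 13.8 q [  9.  27. 109. -23.  48.  21.] w 27.5 F [-0.9  0.2 -2.7]
dist 4.6 ang 0.1
0.5 [0.3, 0.0, -2.3] [0.0, -0.001, 0.001]
1 [0.6, 0.0, -4.6] [0.0, -0.002, 0.002]
grasp pt now [539.6   8.4  48.6]
```

View pics/w13.png

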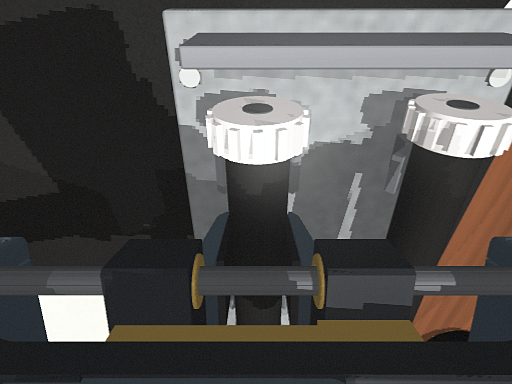

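Emit:
jog_arm(
  series=[
    [[0.5,0,-1.5],[0,0,0],0],
    [[0.5,0,-3],[0,0,0],0],
    [[0.5,0,-4],[0,0,0],0],
    [[0.5,0,-4.5],[0,0,0],0],
    [[0.5,0,-4.5],[0,0,0],0],
  ],
)

```text
time_s: 14.22
ee_pos: [536.8, 58.6, 209.0]
ee_rot: [163.0, 0.0, 4.3]
force: [-0.2, -0.5, -1.3]
gripper_width: 27.4
```

Emit:
jog_arm(
  series=[
    [[0,0,-0.5],[0,0,0],0],
    [[0,0,-1],[0,0,0],0],
    [[0,0,-1.5],[0,0,0],0],
    [[0,0,-1.5],[0,0,0],0],
    [[0,0,-1.5],[0,0,0],0],
  ],
)

```text
time_s: 14.63
ee_pos: [536.8, 58.7, 208.5]
ee_rot: [163.0, -0.0, 4.3]
force: [-2.4, 1.3, 5.5]
gripper_width: 27.7
```

Contact (z force −1.3 → +5.5 N). Release.

Emit:
jog_arm(
  series=[
    [[0,0,0],[0,0,0],0.35],
    [[0,0,0],[0,0,0],0.5],
    [[0,0,0],[0,0,0],0.5],
    [[0,0,0],[0,0,0],0.5],
    [[0,0,0],[0,0,0],0.5],
  ],
)

```text
time_s: 15.05
ee_pos: [536.8, 58.7, 208.3]
ee_rot: [163.0, -0.0, 4.3]
force: [-0.6, -0.2, 0.4]
gripper_width: 45.4
```

Emit:
jog_arm(
  series=[
    [[0,2,8],[0,0,0],0.5],
    [[0,8,28],[0,0,0],0.5],
    [[0,15,58],[0,0,0],0.5],
    [[0,15,95],[0,0,0],0.5],
    [[0,15,135],[0,0,0],0.5],
  ],
)

```text
time_s: 15.47
ee_pos: [536.4, 74.1, 344.4]
ee_rot: [163.0, 0.1, 4.4]
force: [0.1, 0.2, -0.1]
gripper_width: 45.3
```

Run:
```python
from h import *
f=grab('wrist','w14.png');t=grab('top','top1.png')
a=cv2.imread('pics/top1.png');cv2.imwrite('pics/top1a.png',cv2.resize(a[140:260,180:380],None,fx=4,fy=4,interpolation=cv2.INTER_CUBIC))
go([484,-320,160],downR(85),0,(.2,1))
```

```text
t 15.57 q [ 11.  18.  99. -19.  65.  15.] w 45.4 F [ 0.4 -0.1 -0.5]
dist 398.3 ang 82.2
0.2 [-10.9, -78.8, -3.7] [0.044, 0.047, 0.28]
1 [-54.4, -394.1, -18.5] [0.218, 0.237, 1.399]
grasp pt now [544.5  24.2 186. ]
```

View pics/w14.png

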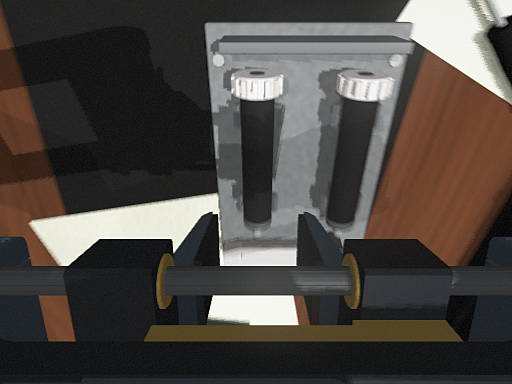

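View pics/top1a.png

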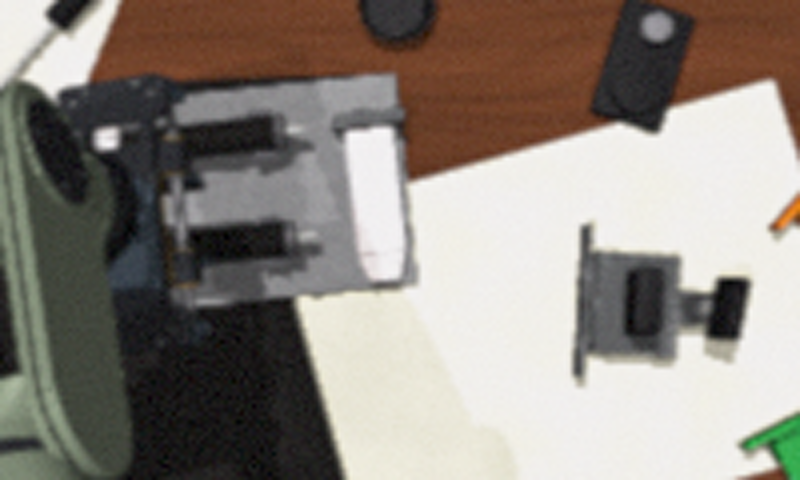

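Run:
```python
from h import *
f=grab('wrist','w15.png')
X=onz(f,[(258,73),(366,72),(258,222),(341,221)],44)
y=np.radians(4.4);o=np.array([582.6,9.3])
for x in X:
    d=x[:2]-o;print(x.round(1),'cradle',(d@[np.cos(y),np.sin(y)]).round(1),(d@[-np.sin(y),np.cos(y)]).round(1))
```

```text
[542.1  86.3  44. ] cradle -34.4 79.9
[629.   93.3  44. ] cradle 52.8 80.2
[553.6 -65.2  44. ] cradle -34.6 -72.0
[642.1 -58.2  44. ] cradle 54.1 -71.8
```

Run:
```python
from h import *
f=grab('wrist')
print(f['s']['ee_pos'],f['s']['ee_rot'])
y=np.radians(4.4);o=np.array([582.6,9.3]);ex=np.array([np.cos(y),np.sin(y)]);ey=np.array([-np.sin(y),np.cos(y)])
for cx,cy,z in [(-42,80,44),(42,80,44),(-42,-65,58),(42,-65,58),(-85,113,12),(85,113,12),(-42,100,52)]:
    print((cx,cy,z),proj(f,[[*(o+cx*ex+cy*ey),z]]).round(1))
```

```text
[537.50721204  73.972863   347.29716927] [163.03319893  -0.48331681   4.32676999]
(-42, 80, 44) [[251.9  73.7]]
(42, 80, 44) [[357.3  73.3]]
(-42, -65, 58) [[253.5 227.1]]
(42, -65, 58) [[336.7 226.5]]
(-85, 113, 12) [[199.4  23.2]]
(85, 113, 12) [[405.3  22.6]]
(-42, 100, 52) [[251.5  47.9]]
```

View pics/w15.png

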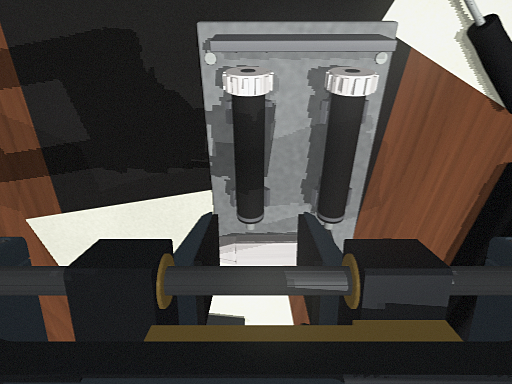

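Run:
```python
from h import *
S=[];
for k in range(3):
    f=grab('wrist','w16_%d.png'%k);S.append(np.r_[f['s']['ee_pos'],f['s']['ee_rot']])
    g=f['pixels'].astype(int).min(2)
    m=(g>190).astype(np.uint8);m[150:]=0;m[:,:215]=0;m[:,390:]=0;m[:60]=0
    n,l,st,c=cv2.connectedComponentsWithStats(m)
    print([ (c[i].round(1).tolist(),st[i][:4].tolist()) for i in range(1,n) if st[i][4]>250])
print(np.round(S,2))
```

```text
[([255.9, 86.2], [233, 75, 47, 23]), ([365.3, 86.7], [340, 76, 48, 22])]
[([257.8, 86.5], [234, 75, 48, 23]), ([367.9, 87.1], [343, 76, 47, 23])]
[([259.0, 86.6], [235, 75, 48, 24]), ([369.0, 87.5], [344, 77, 46, 22])]
[[ 5.3679e+02  7.3800e+01  3.4494e+02  1.6301e+02 -1.9000e-01  4.3100e+00]
 [ 5.3643e+02  7.3690e+01  3.4336e+02  1.6299e+02  1.0000e-02  4.3100e+00]
 [ 5.3630e+02  7.3610e+01  3.4244e+02  1.6297e+02  1.3000e-01  4.3100e+00]]
```

Run:
```python
from h import *
go([575,-122,200],downR(90),0,(.333,.667,1))
```

```text
t 15.82 q [ 11.  19. 100. -19.  65.  15.] w 45.3 F [ 0.2  0.3 -0.1]
dist 201.6 ang 87.0
0.333 [12.9, -65.1, 10.0] [0.075, 0.079, 0.494]
0.667 [25.8, -130.4, 20.0] [0.15, 0.158, 0.989]
1 [38.7, -195.6, 30.0] [0.225, 0.237, 1.483]
grasp pt now [539.6  23.3 177.5]
```

Emit:
jog_arm(
  series=[
    [[3,-16,6],[0.018,0.02,0.12],0.5],
    [[6,-32,12],[0.036,0.039,0.24],0.5],
    [[10,-48,20],[0.055,0.058,0.36],0.5],
    [[13,-65,25],[0.075,0.079,0.48],0.5],
    [[16,-80,30],[0.092,0.097,0.6],0.5],
  ],
)

```text
time_s: 16.23
ee_pos: [552.3, -7.3, 370.6]
ee_rot: [170.0, 3.5, 39.3]
force: [-0.2, 0.8, -0.4]
gripper_width: 45.8
```

Run:
```python
from h import *
go([575,-122,200],downR(90),0,(.333,.667,1))
```

```text
t 16.23 q [  1.  17.  97. -11.  63. -34.] w 45.8 F [-0.2  0.8 -0.4]
dist 117.0 ang 51.4
0.333 [7.6, -38.2, 0.5] [0.045, 0.045, 0.292]
0.667 [15.2, -76.5, 0.9] [0.09, 0.091, 0.585]
1 [22.7, -114.7, 1.4] [0.134, 0.136, 0.877]
grasp pt now [563.2 -37.  201.5]
```

Emit:
jog_arm(
  series=[
    [[4,-22,0],[0.018,0.018,0.117],0.5],
    [[8,-44,0],[0.036,0.037,0.235],0.5],
    [[12,-66,0],[0.054,0.055,0.352],0.5],
    [[16,-86,1],[0.072,0.073,0.47],0.5],
    [[20,-100,1],[0.09,0.091,0.587],0.5],
  ],
)

```text
time_s: 16.65
ee_pos: [572.1, -109.0, 369.9]
ee_rot: [177.3, 2.1, 73.6]
force: [-0.6, -0.5, 0.7]
gripper_width: 45.6
```

Emit:
jog_arm(
  series=[
    [[2,-10,0],[0.025,0.025,0.12],0.5],
    [[3,-15,0],[0.044,0.045,0.24],0.5],
    [[3,-15,0],[0.044,0.045,0.28],0.5],
    [[3,-15,0],[0.044,0.045,0.28],0.5],
    [[3,-15,0],[0.044,0.045,0.28],0.5],
  ],
)

```text
time_s: 17.07
ee_pos: [575.0, -124.1, 368.3]
ee_rot: [-179.6, -0.0, 89.6]
force: [0.4, 0.1, -0.5]
gripper_width: 45.7
```

Emit:
jog_arm(
  series=[
    [[0,0,0],[0,0,0],0.5],
    [[0,0,0],[0,0,0],0.5],
    [[0,0,0],[0,0,0],0.5],
    [[0,0,0],[0,0,0],0.5],
    [[0,0,0],[0,0,0],0.5],
  ],
)

```text
time_s: 17.48
ee_pos: [575.0, -123.9, 368.5]
ee_rot: [-179.6, -0.0, 89.6]
force: [-0.6, 0.1, 0.0]
gripper_width: 45.4
```

Run:
```python
from h import *
for k in range(2):
    f=grab('wrist','w17.png');print(f['s']['ee_pos'],f['s']['ee_rot'])
y=np.radians(4.4);o=np.array([582.6,9.3]);ex=np.array([np.cos(y),np.sin(y)]);ey=np.array([-np.sin(y),np.cos(y)])
for cx,cy,z in [(-80,-130,34),(-60,-130+18.5,34),(-60,-148.5,34),(-85,-157,12),(-42,-80,44),(0,-148.5,34),(0,-111.5,34)]:
    print((cx,cy,z),proj(f,[[*(o+cx*ex+cy*ey),z]]).round(1))
```

```text
[ 574.97857606 -123.91632963  368.45018504] [-1.79606428e+02 -1.00106664e-02  8.96226355e+01]
[ 574.97091029 -123.96809296  368.52042313] [-1.79614908e+02 -8.16085336e-03  8.96228281e+01]
(-80, -130, 34) [[254.1 121.3]]
(-60, -111.5, 34) [[274.5 140.2]]
(-60, -148.5, 34) [[237.4 143.4]]
(-85, -157, 12) [[228.1 117.5]]
(-42, -80, 44) [[308.5 157.1]]
(0, -148.5, 34) [[243.2 200.8]]
(0, -111.5, 34) [[278.5 198. ]]
```

View pics/w17.png

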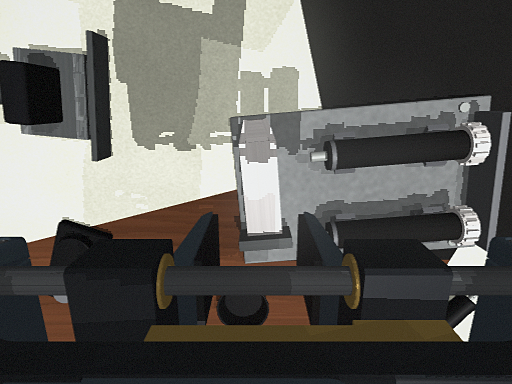

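Run:
```python
import cv2
a=cv2.imread('pics/w17.png')
cv2.imwrite('pics/w17a.png',cv2.resize(a[95:265,215:355],None,fx=4,fy=3.5,interpolation=cv2.INTER_CUBIC))
```

```text
(no output)
```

View pics/w17a.png

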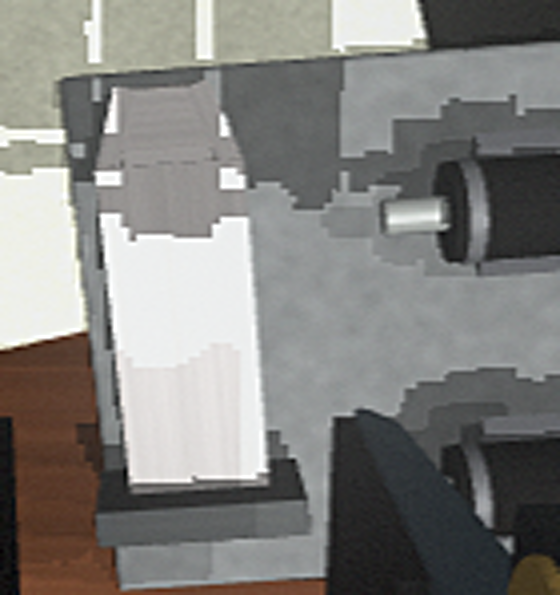

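Run:
```python
from h import *
f=grab('wrist')
c=lambda p:(215+p[0]/4,95+p[1]/3.5)
X=onz(f,[c(p) for p in [(112,85),(215,80),(96,170),(245,165),(132,485),(268,473)]],34)
print(X.round(1).tolist())
m=(X[2]+X[3])/2;n=(X[4]+X[5])/2;d=n-m;print('width',np.linalg.norm(X[3]-X[2]),np.linalg.norm(X[5]-X[4]),'yaw',np.degrees(np.arctan2(d[1],d[0])),'len',np.linalg.norm(d))
print('mid',m,n,'tip',(X[0]+X[1])/2)
b=onz(f,[c((62,78))],12);print('board corner',b)
# stop block top front edge: rows ~ (100,490)-(300,465)?
s=onz(f,[c(p) for p in [(97,512),(308,500)]],34); print('stop top far edge',s.round(1))
# roller stub ends near
print('stub near',onz(f,[c((382,217))],44), 'sleeve end',onz(f,[c((445,212))],44))
y=np.radians(4.4)
for yy in (3.8,4.4,5):
    y=np.radians(yy);ex=np.array([np.cos(y),np.sin(y)]);ey=np.array([-np.sin(y),np.cos(y)])
    print(yy,'origin from tip',((X[0]+X[1])/2)[:2]+80*ex+130*ey,'from mid',m[:2]+60*ex+130*ey,'corner',b[0,:2]+85*ex+157*ey)
```

```text
[[510.8, -137.3, 34.0], [509.7, -112.2, 34.0], [534.4, -141.7, 34.0], [533.2, -104.7, 34.0], [630.9, -134.3, 34.0], [627.2, -97.7, 34.0]]
width 37.08307619343022 36.76771704847862 yaw 4.337693403400697 len 95.5502730109958
mid [ 533.80090592 -123.21709364   34.        ] [ 629.07748389 -115.99017428   34.        ] tip [ 510.24714451 -124.74893908   34.        ]
board corner [[ 509.6643821  -151.28238192   12.        ]]
stop top far edge [[ 639.9 -143.9   34. ]
 [ 636.3  -86.8   34. ]]
stub near [[546.72352433 -71.74626393  44.        ]] sleeve end [[545.4335454  -56.46010389  44.        ]]
3.8 origin from tip [581.45565492  10.26716383] from mid [585.05338696  10.47353126] corner [584.07250454  11.00573013]
4.4 origin from tip [580.03789103  11.00544096] from mid [583.6505974   11.00290583] corner [582.36897862  11.77601757]
5 origin from tip [578.6124738   11.72883109] from mid [582.24234125  11.51756167] corner [580.65747982  12.52842381]
```

Run:
```python
from h import *
go([490,-320,190],downR(84.5),0,(.2,1))
```

```text
t 17.63 q [ -13.   21.   91.   -0.   68. -103.] w 45.7 F [ 0.4 -0.1  1. ]
dist 213.7 ang 5.1
0.2 [-17.0, -39.2, -1.3] [-0.0, -0.001, -0.018]
1 [-85.0, -196.0, -6.5] [-0.001, -0.007, -0.089]
grasp pt now [ 573.8 -124.   196.5]
```

Emit:
jog_arm(
  series=[
    [[-14,-33,-1],[0,-0.001,-0.02],0.5],
    [[-31,-72,-2],[0,-0.003,-0.04],0.5],
    [[-48,-111,-4],[0,-0.004,-0.06],0.5],
    [[-65,-150,-5],[0,-0.006,-0.089],0.5],
    [[-77,-180,-6],[0,-0.007,-0.089],0.5],
  ],
)

```text
time_s: 18.05
ee_pos: [496.6, -306.0, 362.6]
ee_rot: [180.0, 0.0, 84.4]
force: [0.0, -0.5, -0.4]
gripper_width: 45.8
```

Emit:
jog_arm(
  series=[
    [[-6,-12,0],[0,0,0],0.6],
    [[-8,-16,0],[0,0,0],0.6],
    [[-8,-16,0],[0,0,0],0.6],
    [[-8,-16,0],[0,0,0],0.6],
    [[-8,-16,0],[0,0,0],0.6],
  ],
)

```text
time_s: 18.47
ee_pos: [489.2, -320.8, 362.7]
ee_rot: [180.0, -0.0, 84.5]
force: [-0.1, 0.4, 0.8]
gripper_width: 54.8
```

Run:
```python
from h import *
for k in range(2):
    f=grab('wrist','w18.png');print(f['s']['ee_pos'],f['s']['ee_rot'])
a=cv2.imread('pics/w18.png');cv2.imwrite('pics/w18a.png',cv2.resize(a[60:240,120:380],None,fx=3,fy=3,interpolation=cv2.INTER_CUBIC))
go([484,-320,60],downR(84.5),0,(.2,1))
```

```text
[ 489.20783733 -320.79084453  362.6981113 ] [ 1.79973367e+02 -2.43451845e-02  8.45250323e+01]
[ 489.28121607 -320.7041616   362.69602523] [ 1.79974379e+02 -1.49717816e-02  8.45490882e+01]
t 18.57 q [ -34.   21.   92.    0.   67. -119.] w 54.7 F [-0.1  0.9  0.1]
dist 130.8 ang 0.1
0.2 [-1.1, 0.1, -26.1] [-0.0, 0.0, -0.0]
1 [-5.3, 0.7, -130.7] [-0.0, 0.0, -0.001]
grasp pt now [ 489.4 -320.7  190.7]
```

View pics/w18a.png

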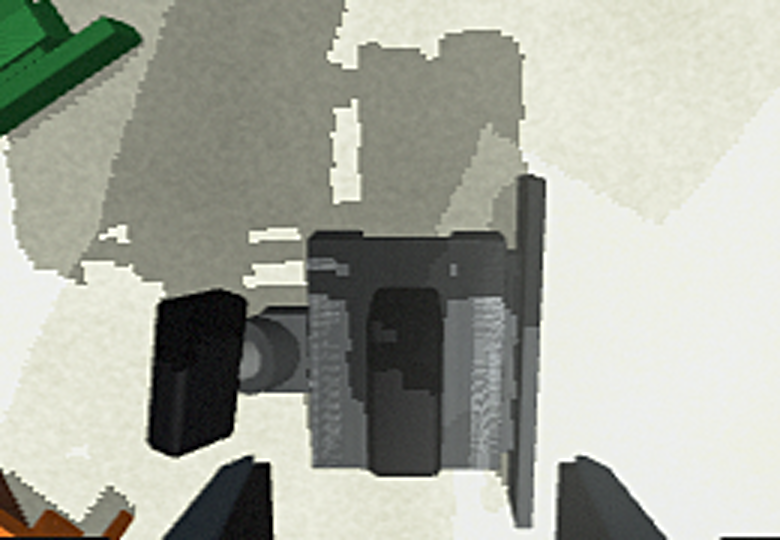

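Run:
```python
from h import *
f=grab('wrist')
def cr(p): return [((q[0]-120)*3,(q[1]-60)*3) for q in p]
def show(o,yw):
    y=np.radians(yw);ex=np.array([np.cos(y),np.sin(y)]);ey=np.array([-np.sin(y),np.cos(y)])
    P=lambda a,b,z:cr(proj(f,[[*(np.array(o)+a*ex+b*ey),z]]))[0]
    for n,a in {'plate top':[(-60,38,36),(-60,45,36),(60,38,36),(60,45,36)],'block top':[(-25,-11,80),(-25,11,80),(25,11,80),(25,-11,80)],'block base':[(-25,-11,30),(-25,11,30)],'saddle top':[(-40,-33,30),(40,-33,30),(-40,33,30)]}.items():
        print(n,[tuple(np.round(P(*q)).astype(int)) for q in a])
show((484,-320),-5.5)
c=lambda p:(120+p[0]/3,60+p[1]/3)
p=onz(f,[c(q) for q in [(518,178),(544,180),(515,525),(531,527)]],36);print(p.round(1).tolist())
b=onz(f,[c(q) for q in [(368,475),(440,474)]],80);print(b.round(1).tolist())
s=onz(f,[c(q) for q in [(307,238),(503,235),(314,467)]],30);print('saddle',s.round(1).tolist())
```

```text
plate top [(np.int64(532), np.int64(167)), (np.int64(555), np.int64(167)), (np.int64(520), np.int64(519)), (np.int64(540), np.int64(519))]
block top [(np.int64(373), np.int64(302)), (np.int64(451), np.int64(302)), (np.int64(449), np.int64(469)), (np.int64(375), np.int64(469))]
block base [(np.int64(379), np.int64(275)), (np.int64(445), np.int64(275))]
saddle top [(np.int64(311), np.int64(229)), (np.int64(318), np.int64(460)), (np.int64(513), np.int64(229))]
[[430.7, -281.2, 36.0], [432.1, -273.0, 36.0], [549.3, -290.0, 36.0], [550.6, -284.4, 36.0]]
[[509.5, -335.5, 80.0], [511.2, -314.3, 80.0]]
saddle [[443.7, -350.8, 30.0], [448.9, -286.7, 30.0], [523.2, -358.4, 30.0]]
```

Emit:
jog_arm(
  series=[
    [[-1,-1,-24],[0,0,0.009],0.45],
    [[-2,-2,-54],[0,0,0.009],0.45],
    [[-3,-2,-84],[0,0,0.009],0.45],
    [[-3,-2,-112],[0,0,0.009],0.45],
    [[-3,-2,-126],[0,0,0.009],0.45],
  ],
  squeeze=50,
)

```text
time_s: 19.03
ee_pos: [485.7, -321.4, 233.5]
ee_rot: [-179.8, -0.2, 85.1]
force: [0.4, 0.1, -0.6]
gripper_width: 41.2
```

Run:
```python
from h import *
f=grab('wrist','w19.png')
go([486.3,-322.8,60],downR(85),0,(1,))
```

```text
t 19.08 q [ -35.   28.  102.    0.   51. -120.] w 40.9 F [-0.2  1.5 -1.4]
dist 1.9 ang 0.5
1 [1.0, -1.6, 0.2] [-0.005, -0.007, -0.002]
grasp pt now [ 484.2 -320.3   59.8]
```

View pics/w19.png

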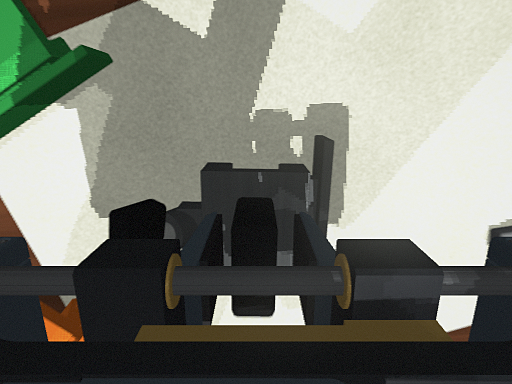

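Emit:
jog_arm(
  series=[
    [[1,-1.5,0],[0,0,0],0.45],
    [[1,-1.5,0],[0,0,0],0.3],
    [[1,-1.5,0],[0,0,0],0.2],
    [[1,-1.5,0],[0,0,0],0.1],
    [[1,-1.5,0],[0,0,0],0],
  ],
  squeeze=50,
)

```text
time_s: 19.5
ee_pos: [486.8, -323.0, 233.3]
ee_rot: [-179.8, -0.1, 85.2]
force: [0.7, -0.4, 1.8]
gripper_width: 21.6
```

Emit:
jog_arm(
  series=[
    [[0,0,0],[0,0,0],0],
    [[0,0,0],[0,0,0],0],
    [[0,0,0],[0,0,0],0],
    [[0,0,0],[0,0,0],0],
    [[0,0,0],[0,0,0],0],
  ],
)

```text
time_s: 19.92
ee_pos: [486.7, -322.9, 233.4]
ee_rot: [-179.7, -0.2, 85.1]
force: [-1.1, 0.5, -1.3]
gripper_width: 21.6
```

Run:
```python
from h import *
p,R,s=cur();print(s['ee_pos'],s['ee_rot'],s['gripper_width'],s['force'],gp())
```

```text
[ 486.69156631 -322.94664198  233.36086252] [-1.79739834e+02 -1.57349810e-01  8.51470267e+01] 21.646077188102158 [-1.14711853  0.52183321 -1.31738761] [ 485.95332101 -322.40990956   61.3632843 ]
```

Emit:
jog_arm(
  series=[
    [[0,0,12],[0,0,0],0],
    [[0,0,30],[0,0,0],0],
    [[-1,8,45],[0,0,0],0],
    [[-4,28,50],[0,0,0.03],0],
    [[-8,56,50],[0,0,0.06],0],
  ],
)

```text
time_s: 20.33
ee_pos: [479.3, -268.0, 284.6]
ee_rot: [-180.0, -0.0, 88.5]
force: [0.4, 1.2, -5.6]
gripper_width: 21.9
```

```bash
cat >> h.py <<'E'
RG=Rot.from_euler('xyz',[-179.74,-.157,85.15],degrees=True).as_matrix()
def carR(yaw): return Rot.from_euler('z',yaw+4.85,degrees=True).as_matrix()@RG
RM=np.array([533.8,-123.2]);RY=4.37
def rail(xp,z,yp=0):
    y=np.radians(RY);q=RM+(xp+60)*np.array([np.cos(y),np.sin(y)])+yp*np.array([-np.sin(y),np.cos(y)]);return [*q,z+61.4]
E
python3 - <<'E'
from h import *
print(rail(-135,14))
go(rail(-135,45),carR(RY),0,(.5,1))
E
```

```text
[np.float64(459.0180410844667), np.float64(-128.91477215254412), 75.4]
t 20.33 q [ -30.   22.  103.   -0.   55. -119.] w 21.9 F [ 0.4  1.2 -5.6]
dist 140.2 ang 5.8
0.5 [-9.7, 69.3, -3.1] [0.001, 0.002, 0.051]
1 [-19.5, 138.7, -6.2] [0.003, 0.004, 0.102]
grasp pt now [ 479.2 -268.   112.6]
```

Emit:
jog_arm(
  series=[
    [[-4,30,-1],[0,0,0.025],0],
    [[-9,65,-2],[0,0,0.05],0],
    [[-13,95,-4],[0,0,0.075],0],
    [[-17,120,-5],[0,0,0.1],0],
    [[-19,135,-6],[0.003,0.004,0.102],0],
  ],
)

```text
time_s: 20.75
ee_pos: [459.0, -130.6, 278.0]
ee_rot: [-179.6, -0.3, 94.5]
force: [0.6, -0.6, -4.7]
gripper_width: 21.8
```

Emit:
jog_arm(
  series=[
    [[0,3,0],[0,0,0],0],
    [[0,3,0],[0,0,0],0],
    [[0,3,0],[0,0,0],0],
    [[0,3,0],[0,0,0],0],
    [[0,3,0],[0,0,0],0],
  ],
)

```text
time_s: 21.17
ee_pos: [459.3, -128.6, 278.0]
ee_rot: [-179.6, -0.3, 94.4]
force: [0.3, 0.4, -4.3]
gripper_width: 21.6
```

Run:
```python
from h import *
f=grab('wrist','w20.png');t=grab('scene','scene1.png')
a=cv2.imread('pics/scene1.png');cv2.imwrite('pics/scene1a.png',cv2.resize(a[110:260,150:350],None,fx=4,fy=4,interpolation=cv2.INTER_CUBIC))
go(rail(-135,14.6),carR(RY),0,(.5,1))
```

```text
t 21.27 q [ -17.   17.  113.    0.   51. -112.] w 21.7 F [ 1.  -0.3 -3.8]
dist 30.0 ang 0.2
0.5 [0.4, -0.5, -15.0] [-0.001, -0.001, -0.001]
1 [0.7, -0.9, -30.0] [-0.002, -0.002, -0.001]
grasp pt now [ 457.9 -127.7  106. ]
```

View pics/scene1a.png

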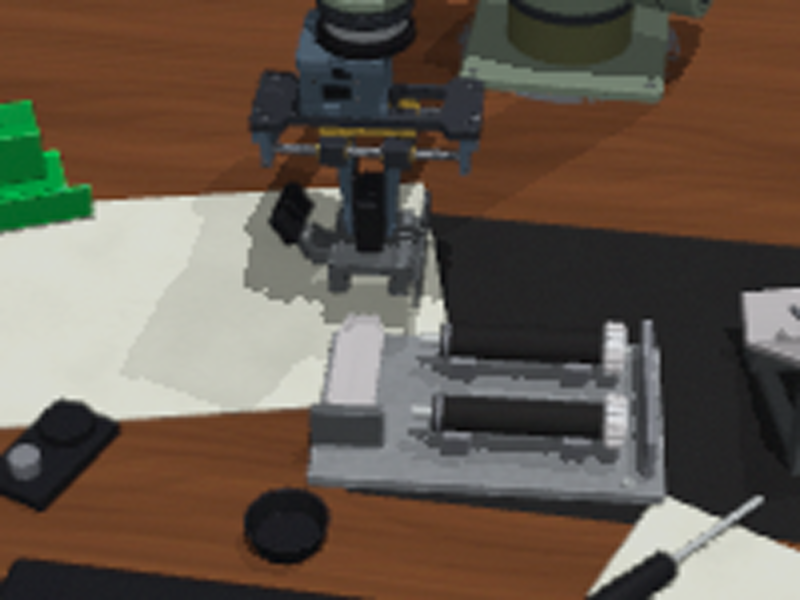

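View pics/w20.png

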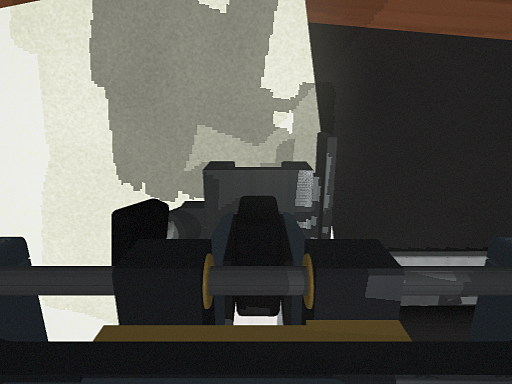

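Emit:
jog_arm(
  series=[
    [[0,0,-8],[0,0,0],0],
    [[0.5,-0.5,-17],[0,0,0],0],
    [[0.7,-1,-25],[-0.001,-0.001,0],0],
    [[0.7,-1,-30],[-0.002,-0.002,-0.001],0],
    [[0.7,-1,-30],[-0.002,-0.002,-0.001],0],
  ],
)

```text
time_s: 21.68
ee_pos: [459.3, -129.3, 246.2]
ee_rot: [-179.5, -0.2, 94.4]
force: [0.6, 0.6, -4.1]
gripper_width: 21.6
```

Emit:
jog_arm(
  series=[
    [[0,0,0],[0,0,0],0],
    [[0,0,0],[0,0,0],0],
    [[0,0,0],[0,0,0],0],
    [[0,0,0],[0,0,0],0],
    [[0,0,0],[0,0,0],0],
  ],
)

```text
time_s: 22.1
ee_pos: [459.4, -129.3, 246.5]
ee_rot: [-179.6, -0.2, 94.4]
force: [0.9, -0.6, -3.8]
gripper_width: 21.5
```

Run:
```python
from h import *
t=grab('scene','scene2.png');grab('top','top2.png')
a=cv2.imread('pics/scene2.png');cv2.imwrite('pics/scene2a.png',cv2.resize(a[145:245,205:285],None,fx=8,fy=6,interpolation=cv2.INTER_CUBIC))
for k in range(3): go(rail(-135,14.7),carR(RY),0,(1,)); grab('scene')
```

```text
t 22.2 q [ -17.   19.  115.    0.   47. -112.] w 21.5 F [ 0.1  0.  -4.1]
dist 1.7 ang 0.2
1 [0.5, -0.1, 1.6] [-0.001, -0.003, -0.0]
grasp pt now [ 457.9 -128.7   74.5]
t 22.25 q [ -17.   19.  115.    0.   47. -112.] w 21.4 F [-0.7  0.9 -5. ]
dist 1.7 ang 0.2
1 [0.5, -0.1, 1.6] [-0.001, -0.003, -0.0]
grasp pt now [ 457.9 -128.7   74.5]
t 22.3 q [ -17.   19.  115.    0.   47. -112.] w 21.6 F [ 0.1  0.3 -5.9]
dist 1.8 ang 0.2
1 [0.6, -0.1, 1.7] [-0.001, -0.004, -0.0]
grasp pt now [ 457.8 -128.7   74.4]
```

View pics/scene2a.png

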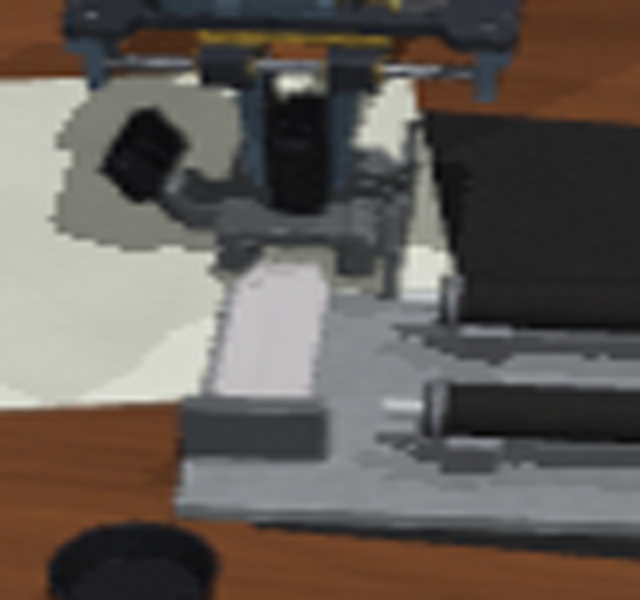

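Emit:
jog_arm(
  series=[
    [[0.5,0,1.8],[-0.001,-0.003,0],0],
    [[3.5,0.2,1.8],[-0.001,-0.003,0],0],
    [[8.5,0.6,1.8],[-0.001,-0.003,0],0],
    [[14.5,1,1.8],[-0.001,-0.003,0],0],
    [[20.5,1.5,1.8],[-0.001,-0.003,0],0],
  ],
)

```text
time_s: 22.77
ee_pos: [480.6, -127.8, 248.2]
ee_rot: [-179.7, -0.1, 94.4]
force: [-0.5, -0.4, -5.5]
gripper_width: 22.0
```

Run:
```python
from h import *
go(rail(-105,14.7),carR(RY),0,(.5,1,))
```

```text
t 22.77 q [ -16.   21.  112.    0.   48. -111.] w 22.0 F [-0.5 -0.4 -5.5]
dist 9.2 ang 0.0
0.5 [4.6, 0.4, -0.1] [0.0, -0.0, 0.0]
1 [9.2, 0.7, -0.1] [0.0, -0.0, 0.0]
grasp pt now [ 479.7 -127.4   76.2]
```

Emit:
jog_arm(
  series=[
    [[4,0.3,0],[0,0,0],0],
    [[8,0.6,0],[0,0,0],0],
    [[12,0.9,0],[0,0,0],0],
    [[16,1.2,0],[0,0,0],0],
    [[20,1.5,0],[0,0,0],0],
  ],
)

```text
time_s: 23.18
ee_pos: [500.9, -126.2, 248.1]
ee_rot: [-179.7, -0.1, 94.4]
force: [0.1, 0.5, -4.8]
gripper_width: 22.0
```

Run:
```python
from h import *
grab('scene','scene3.png')
a=cv2.imread('pics/scene3.png');cv2.imwrite('pics/scene3a.png',cv2.resize(a[145:245,205:285],None,fx=8,fy=6,interpolation=cv2.INTER_CUBIC))
go(rail(-70,14.7),carR(RY),0,(.5,1,))
```

```text
t 23.23 q [ -15.   22.  109.    0.   49. -110.] w 21.8 F [ 1.2 -0.3 -4.7]
dist 23.0 ang 0.1
0.5 [11.5, 1.0, -0.1] [0.0, 0.001, -0.0]
1 [22.9, 1.9, -0.2] [0.001, 0.001, -0.0]
grasp pt now [ 501.1 -126.    76.3]
```

View pics/scene3a.png

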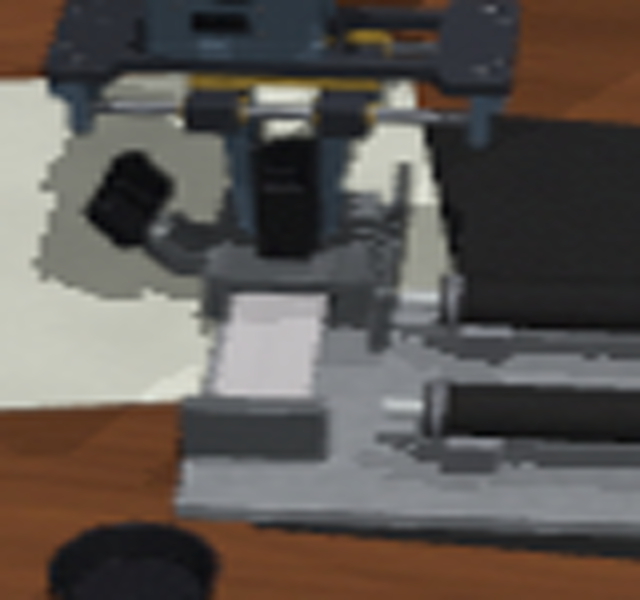

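Emit:
jog_arm(
  series=[
    [[8,0.6,0],[0,0,0],0],
    [[16,1.3,0],[0,0,0],0],
    [[24,1.9,0],[0,0,0],0],
    [[32,2.5,0],[0,0,0],0],
    [[40,3.1,0],[0,0,0],0],
  ],
)

```text
time_s: 23.65
ee_pos: [542.8, -123.1, 248.3]
ee_rot: [-179.8, -0.1, 94.4]
force: [1.0, 0.4, -5.4]
gripper_width: 21.8
```

Run:
```python
from h import *
go(rail(-20,14.6),carR(RY),0,(.5,1,))
```

```text
t 23.65 q [ -14.   25.  104.    0.   51. -108.] w 21.8 F [ 1.   0.4 -5.4]
dist 31.8 ang 0.1
0.5 [15.9, 1.3, -0.1] [0.0, 0.001, -0.0]
1 [31.7, 2.5, -0.3] [0.001, 0.002, -0.0]
grasp pt now [ 542.2 -122.8   76.3]
```

Emit:
jog_arm(
  series=[
    [[8,0.6,0],[0,0,0],0],
    [[16,1.3,-0.1],[0,0,0],0],
    [[24,1.9,-0.2],[0,0,0],0],
    [[31,2.5,-0.3],[0,0,0],0],
    [[37,2.9,-0.3],[0,0,0],0],
  ],
)

```text
time_s: 24.07
ee_pos: [580.6, -120.1, 247.8]
ee_rot: [-179.8, -0.1, 94.4]
force: [-0.5, 0.5, -4.8]
gripper_width: 21.6
```

Run:
```python
from h import *
go(rail(-4,14.5),carR(RY),0,(1,))
grab('scene','scene4.png')
a=cv2.imread('pics/scene4.png');cv2.imwrite('pics/scene4a.png',cv2.resize(a[145:245,205:285],None,fx=8,fy=6,interpolation=cv2.INTER_CUBIC))
```

```text
t 24.07 q [ -13.   28.   99.    0.   53. -107.] w 21.6 F [-0.5  0.5 -4.8]
dist 9.9 ang 0.1
1 [9.9, 0.7, 0.1] [0.001, 0.002, -0.0]
grasp pt now [ 580.1 -119.8   75.8]
```

View pics/scene4a.png

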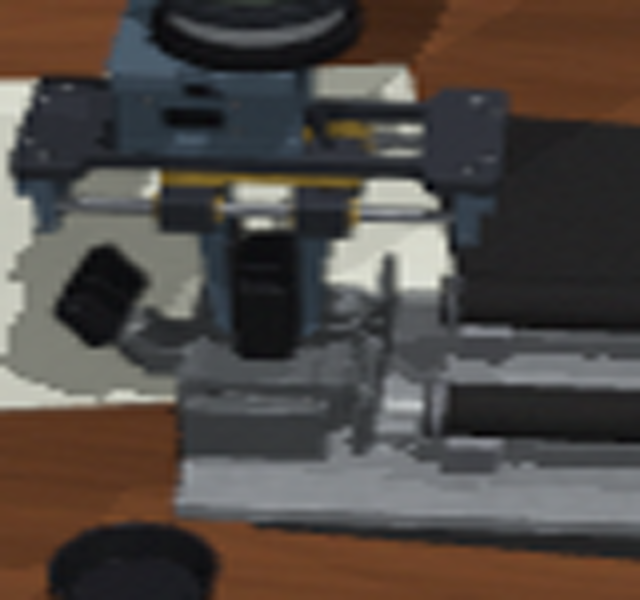

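Small gap (~10 mm) left to the stop; push home slowly, watching force.

Emit:
jog_arm(
  series=[
    [[2,0.2,0],[0,0,0],0],
    [[4,0.3,0],[0,0,0],0],
    [[6,0.5,0],[0,0,0],0],
    [[8,0.6,0],[0,0,0],0],
    [[10,0.8,0],[0,0,0],0],
  ],
)

```text
time_s: 24.53
ee_pos: [591.5, -119.3, 248.0]
ee_rot: [-179.9, -0.1, 94.4]
force: [-4.8, -1.5, -0.0]
gripper_width: 21.6
```

Emit:
jog_arm(
  series=[
    [[1,0.1,0],[0,0,0],0],
    [[2,0.2,0],[0,0,0],0],
    [[3,0.2,0],[0,0,0],0],
    [[4,0.3,0],[0,0,0],0],
    [[4,0.3,0],[0,0,0],0],
  ],
)

```text
time_s: 24.95
ee_pos: [593.3, -119.2, 247.6]
ee_rot: [-179.4, -0.1, 94.4]
force: [-8.9, -2.1, 0.1]
gripper_width: 21.8
```

Run:
```python
from h import *
go(rail(-2,14),carR(RY),0,(1,))
grab('scene','scene5.png')
a=cv2.imread('pics/scene5.png');cv2.imwrite('pics/scene5a.png',cv2.resize(a[145:245,205:285],None,fx=8,fy=6,interpolation=cv2.INTER_CUBIC))
```

```text
t 24.95 q [ -12.   29.   97.   -0.   54. -107.] w 21.8 F [-8.9 -2.1  0.1]
dist 0.8 ang 0.3
1 [-0.8, 0.1, -0.2] [0.001, -0.005, -0.001]
grasp pt now [ 591.5 -119.    75.6]
```

View pics/scene5a.png

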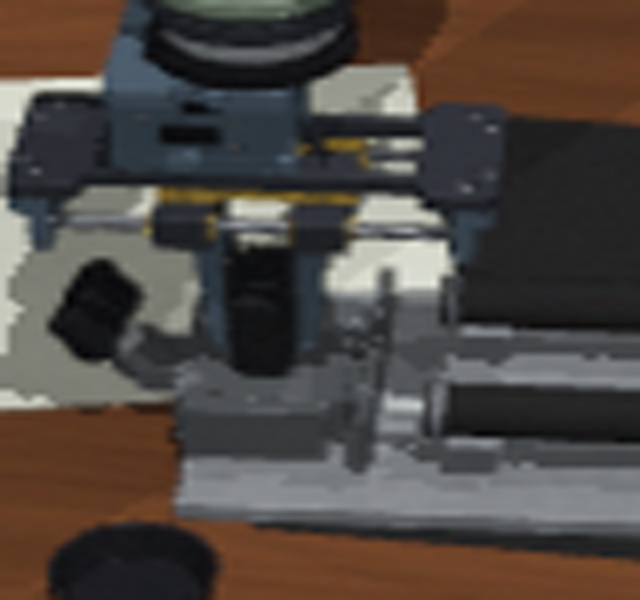

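Emit:
jog_arm(
  series=[
    [[0,0,-0.5],[0,0,0],0],
    [[0,0,-0.8],[0,0,0],0.3],
    [[0,0,-0.8],[0,0,0],0.45],
    [[0,0,-0.8],[0,0,0],0.45],
    [[0,0,-0.8],[0,0,0],0.45],
  ],
)

```text
time_s: 25.42
ee_pos: [593.7, -119.2, 247.3]
ee_rot: [-179.5, -0.1, 94.4]
force: [-0.3, 0.2, -0.1]
gripper_width: 40.4
```

Emit:
jog_arm(
  series=[
    [[0,0,10],[0,0,0],0.45],
    [[0,0,30],[0,0,0],0.45],
    [[0,0,60],[0,0,0],0.45],
    [[0,0,90],[0,0,0],0.45],
    [[0,0,110],[0,0,0],0.45],
  ],
)

```text
time_s: 25.83
ee_pos: [594.1, -119.3, 361.3]
ee_rot: [-179.8, -0.0, 94.4]
force: [0.4, -0.2, 0.3]
gripper_width: 41.4
```

Emit:
jog_arm(
  series=[
    [[0,0,0],[0,0,0],0.45],
    [[0,0,0],[0,0,0],0.45],
    [[0,0,0],[0,0,0],0.45],
    [[0,0,0],[0,0,0],0.45],
    [[0,0,0],[0,0,0],0.45],
  ],
)

```text
time_s: 26.25
ee_pos: [593.9, -119.2, 359.5]
ee_rot: [-179.6, -0.1, 94.4]
force: [-0.5, 0.9, 0.1]
gripper_width: 41.3
```

Run:
```python
from h import *
f=grab('wrist','w21.png');print(f['s']['ee_pos'],f['s']['ee_rot'])
go(rail(-2,14),carR(RY),0,(1,))
```

```text
[ 593.86977694 -119.18848724  359.49316442] [-1.79630312e+02 -8.72671264e-02  9.44289052e+01]
t 26.3 q [ -12.   23.   89.   -0.   68. -107.] w 41.1 F [ 0.  -0.4  0. ]
dist 112.3 ang 0.1
1 [-1.5, 0.0, -112.3] [0.001, -0.002, -0.001]
grasp pt now [ 592.9 -119.1  187.7]
```

View pics/w21.png

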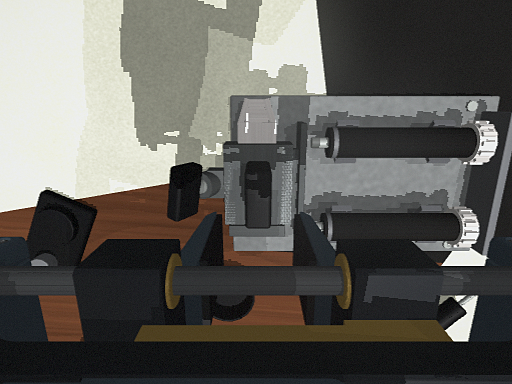

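```bash
cat >> h.py <<'E'
CO=np.array([591.,-118.9,14.])
Rc=Rot.from_euler('z',4.37,degrees=True).as_matrix()
Rk0=Rc@Rot.from_euler('x',30,degrees=True).as_matrix()  # knob frame axes: x along bar, z out/up tilted to -y
def knobR(q): return Rk0@Rot.from_euler('z',-q).as_matrix()
KG=CO+Rc@np.array([0,-69,54.])
def ktool(q):
    K=knobR(q); return tool_R(K[:,1],-K[:,2])
E
python3 - <<'E'
from h import *
f=grab('wrist')
print(Rk0[:,2],KG)
for q in (0,.1,.2):
    K=knobR(q)
    print(q,[tuple(proj(f,[KG+K@np.array(p)])[0].round(1)) for p in [(-25,-7,10),(-25,7,10),(25,7,10),(25,-7,10)]])
a=cv2.imread('pics/w21.png');cv2.imwrite('pics/w21a.png',cv2.resize(a[140:250,150:310],None,fx=5,fy=5,interpolation=cv2.INTER_CUBIC))
P=lambda *p:tuple(((proj(f,[CO+Rc@np.array(p)])[0]-[150,140])*5).round())
print('block top',P(-25,-11,80),P(25,-11,80),P(25,11,80),'plate',P(-60,41.5,36),P(60,41.5,36),'saddle',P(-40,-33,30),P(-40,33,30))
E
```

```text
[ 0.03809848 -0.49854639  0.8660254 ] [ 596.25759038 -187.6994022    68.        ]
0 [(np.float64(164.1), np.float64(164.6)), (np.float64(176.2), np.float64(166.1)), (np.float64(180.1), np.float64(222.1)), (np.float64(168.5), np.float64(219.3))]
0.1 [(np.float64(166.2), np.float64(164.2)), (np.float64(178.5), np.float64(167.4)), (np.float64(178.0), np.float64(222.2)), (np.float64(166.4), np.float64(218.0))]
0.2 [(np.float64(168.4), np.float64(164.1)), (np.float64(180.7), np.float64(168.9)), (np.float64(175.9), np.float64(222.0)), (np.float64(164.5), np.float64(216.5))]
block top (np.float64(468.0), np.float64(147.0)) (np.float64(471.0), np.float64(440.0)) (np.float64(602.0), np.float64(440.0)) plate (np.float64(767.0), np.float64(-92.0)) (np.float64(743.0), np.float64(520.0)) saddle (np.float64(360.0), np.float64(15.0)) (np.float64(713.0), np.float64(15.0))
```

View pics/w21a.png

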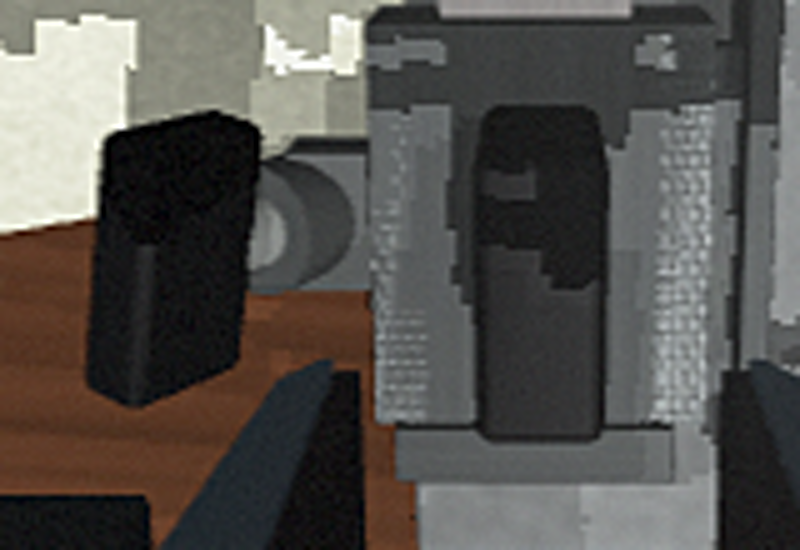

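```bash
cat >> h.py <<'E'
KG=KG+np.array([0,1.2,0])
E
python3 - <<'E'
from h import *
f=grab('top');print('end cover',onz(f,[(341,155)],30)); 
go(KG,ktool(.2),90,(.333,.5,.667,1))
E
```

```text
end cover [[ 676.43056754 -339.16571632   30.        ]]
t 26.4 q [ -12.   23.   89.   -0.   68. -107.] w 41.0 F [ 0.2 -0.   0.2]
dist 208.7 ang 32.0
0.333 [4.0, -65.9, -21.7] [0.171, 0.029, -0.066]
0.5 [6.1, -98.9, -32.6] [0.257, 0.044, -0.099]
0.667 [8.1, -132.0, -43.5] [0.344, 0.058, -0.132]
1 [12.1, -197.8, -65.3] [0.515, 0.087, -0.198]
grasp pt now [ 593.2 -119.1  188.2]
```

Emit:
jog_arm(
  series=[
    [[2,-30,0],[0.1,0.017,-0.04],0.45],
    [[4,-66,-10],[0.2,0.034,-0.08],0.45],
    [[7,-105,-25],[0.3,0.051,-0.115],0.45],
    [[9,-145,-45],[0.41,0.07,-0.158],0.45],
    [[12,-180,-58],[0.515,0.087,-0.198],0.45],
  ],
)

```text
time_s: 26.82
ee_pos: [605.8, -300.8, 301.0]
ee_rot: [-173.4, -29.6, 81.0]
force: [0.8, 0.1, -0.9]
gripper_width: 40.9
```

Emit:
jog_arm(
  series=[
    [[0,-14,-6],[0,0,0],0.45],
    [[0,-16,-7],[0,0,0],0.45],
    [[0,-16,-7],[0,0,0],0.45],
    [[0,-16,-7],[0,0,0],0.45],
    [[0,-16,-7],[0,0,0],0.45],
  ],
)

```text
time_s: 27.23
ee_pos: [606.3, -314.7, 295.7]
ee_rot: [-173.5, -29.6, 81.3]
force: [-0.4, 0.4, -0.1]
gripper_width: 41.1
```

Run:
```python
from h import *
grab('wrist')
f=grab('wrist','w22.png');print(f['s']['ee_pos'],f['s']['ee_rot'])
go(KG,ktool(.2),30,(1,))
go(KG,ktool(.2),0,(1,))
for q in (0,.2):
    K=knobR(q);print(q,[tuple(proj(f,[KG+K@np.array(p)])[0].round(1)) for p in [(-25,-7,10),(-25,7,10),(25,7,10),(25,-7,10)]])
a=cv2.imread('pics/w22.png');cv2.imwrite('pics/w22a.png',cv2.resize(a[90:250,160:360],None,fx=4,fy=3.7,interpolation=cv2.INTER_CUBIC))
```

```text
[ 606.28734135 -314.63775175  295.72649286] [-173.49386357  -29.58365996   81.26237707]
t 27.33 q [ -33.   37.   77.   24.   86. -122.] w 41.1 F [ 0.7  0.2 -0.4]
dist 59.5 ang 0.2
1 [-2.3, 27.6, -52.7] [-0.004, 0.001, -0.001]
grasp pt now [ 599.8 -228.4  147. ]
t 27.33 q [ -33.   37.   77.   24.   86. -122.] w 41.1 F [ 0.7  0.2 -0.4]
dist 89.5 ang 0.2
1 [-3.4, 42.5, -78.7] [-0.004, 0.001, -0.001]
grasp pt now [ 599.8 -228.4  147. ]
0 [(np.float64(236.4), np.float64(178.0)), (np.float64(254.6), np.float64(174.4)), (np.float64(267.2), np.float64(234.7)), (np.float64(249.9), np.float64(238.0))]
0.2 [(np.float64(242.7), np.float64(175.6)), (np.float64(261.4), np.float64(175.6)), (np.float64(261.1), np.float64(236.9)), (np.float64(243.5), np.float64(236.9))]
```

View pics/w22a.png

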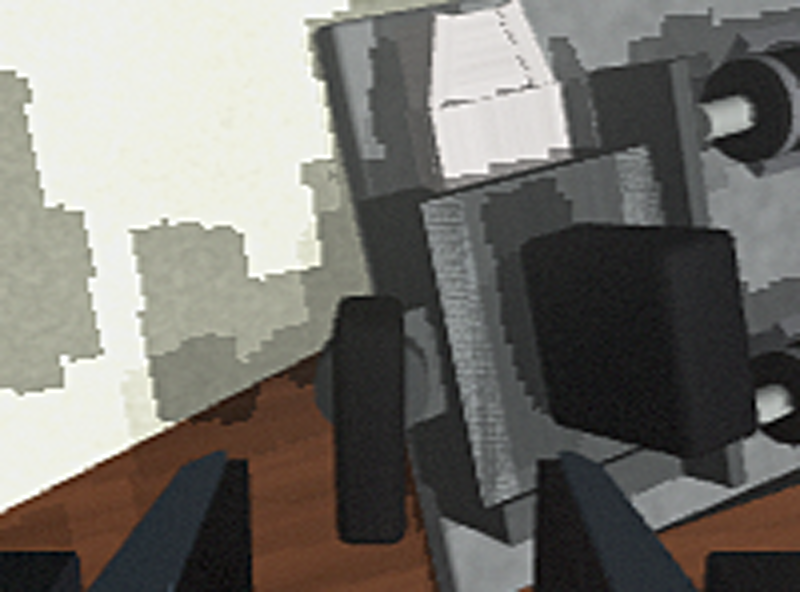

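Emit:
jog_arm(
  series=[
    [[-1,9,-16],[0,0,0],0.45],
    [[-2,18,-33],[0,0,0],0.45],
    [[-2,28,-52],[0,0,0],0.45],
    [[-3,37,-69],[0,0,0],0.45],
    [[-3,42,-78],[0,0,0],0.45],
  ],
)

```text
time_s: 27.75
ee_pos: [602.9, -270.4, 216.7]
ee_rot: [-173.4, -29.6, 81.3]
force: [0.3, 0.2, -0.0]
gripper_width: 40.9
```

Run:
```python
from h import *
f=grab('wrist','w23.png')
go(KG,ktool(.2),0,(1,))
```

```text
t 27.8 q [ -30.   39.   86.   25.   75. -124.] w 40.8 F [-0.1  1.8 -1.3]
dist 2.7 ang 0.4
1 [0.0, -2.3, 1.4] [-0.006, -0.003, -0.003]
grasp pt now [ 595.5 -183.3   67.1]
```

View pics/w23.png

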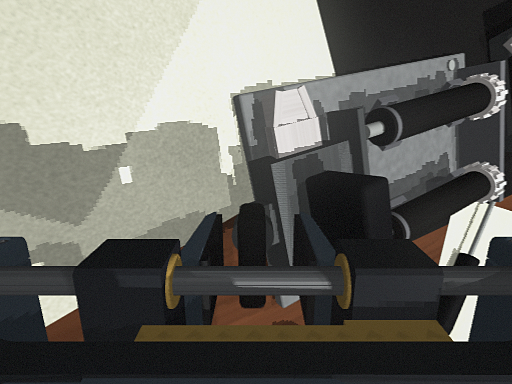

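Emit:
jog_arm(
  series=[
    [[0,-2.3,1],[-0.004,-0.003,-0.003],0.4],
    [[0,-2.3,1],[-0.004,-0.003,-0.003],0.25],
    [[0,-2.3,1],[-0.004,-0.003,-0.003],0.1],
    [[0,-2.3,1],[-0.004,-0.003,-0.003],0],
    [[0,-2.3,1],[-0.004,-0.003,-0.003],0],
  ],
  squeeze=25,
)

```text
time_s: 28.22
ee_pos: [602.9, -273.0, 217.4]
ee_rot: [-173.6, -29.4, 81.3]
force: [0.1, 0.4, -2.5]
gripper_width: 13.8
```

Emit:
jog_arm(
  series=[
    [[0,0,0],[0,0,0],0],
    [[0,0,0],[0,0,0],0],
    [[0,0,0],[0,0,0],0],
    [[0,0,0],[0,0,0],0],
    [[0,0,0],[0,0,0],0],
  ],
)

```text
time_s: 28.63
ee_pos: [602.9, -273.2, 217.4]
ee_rot: [-173.6, -29.4, 81.3]
force: [0.3, -1.1, -2.3]
gripper_width: 14.0
```

Run:
```python
from h import *
p,R,s=cur();print(s['ee_pos'],s['ee_rot'],s['gripper_width'],s['force'],s['torque'])
go(KG,ktool(.2),0,(1,))
# tool actual axis
print('tool z',R[:,2],'q est from tool x',[round(float(np.arctan2(R[:,0]@Rk0[:,0],R[:,0]@Rk0[:,1])),3)])
for th in(.11,.22,.33,.44,.55): print(th,(-Rk0[:,2]*th).round(3).tolist())
```

```text
[ 602.91410628 -273.22197362  217.38558721] [-173.60107269  -29.3506341    81.26883663] 14.017474346876392 [ 0.29036256 -1.1124714  -2.29912186] [-0.58704605  0.00358603  0.03429701]
t 28.63 q [ -31.   39.   86.   25.   75. -124.] w 14.0 F [ 0.3 -1.1 -2.3]
dist 1.1 ang 0.1
1 [-0.1, 1.0, -0.4] [0.0, 0.002, -0.0]
grasp pt now [ 596.7 -187.5   68.4]
tool z [-0.03621787  0.49837251 -0.86620616] q est from tool x [0.199]
0.11 [-0.004, 0.055, -0.095]
0.22 [-0.008, 0.11, -0.191]
0.33 [-0.013, 0.165, -0.286]
0.44 [-0.017, 0.219, -0.381]
0.55 [-0.021, 0.274, -0.476]
```

Emit:
jog_arm(
  series=[
    [[0,0,0],[-0.004,0.045,-0.08],0],
    [[0,0,0],[-0.007,0.095,-0.165],0],
    [[0,0,0],[-0.011,0.145,-0.25],0],
    [[0,0,0],[-0.015,0.195,-0.34],0],
    [[0,0,0],[-0.019,0.25,-0.433],0],
  ],
)

```text
time_s: 29.05
ee_pos: [602.9, -273.1, 217.4]
ee_rot: [-159.6, -22.4, 49.9]
force: [-0.3, -0.0, -1.4]
gripper_width: 13.8
```

Run:
```python
from h import *
p,R,s=cur();print(s['qpos'].round(),s['force'],s['torque'],s['gripper_width'],gp())
print('q tool',np.arctan2(R[:,0]@Rk0[:,0],R[:,0]@Rk0[:,1]), R[:,2])
go(KG,ktool(1.2),0,(1,))
```

```text
[-31.  39.  86.  25.  75. -95.] [-0.29757066 -0.01046087 -1.43200295] [-0.41327818 -0.11447025  0.00915044] 13.760417281742269 [ 596.5495982  -187.45363799   68.42088409]
q tool 0.7043707114266958 [-0.03699976  0.49817606 -0.86628611]
t 29.05 q [-31.  39.  86.  25.  75. -95.] w 13.8 F [-0.3 -0.  -1.4]
dist 1.0 ang 28.4
1 [-0.1, 0.9, -0.5] [-0.018, 0.248, -0.429]
grasp pt now [ 596.5 -187.5   68.4]
```

Emit:
jog_arm(
  series=[
    [[0,0,0],[-0.004,0.045,-0.08],0],
    [[0,0,0],[-0.007,0.095,-0.165],0],
    [[0,0,0],[-0.011,0.145,-0.25],0],
    [[0,0,0],[-0.015,0.195,-0.34],0],
    [[0,0,0],[-0.018,0.235,-0.408],0],
  ],
)

```text
time_s: 29.47
ee_pos: [603.0, -273.0, 217.5]
ee_rot: [-152.0, -11.0, 24.0]
force: [-0.3, 0.6, -1.4]
gripper_width: 14.2
```

Run:
```python
from h import *
p,R,s=cur();print(s['qpos'].round(),s['force'],s['torque'],s['gripper_width'],gp())
print('q tool',np.arctan2(R[:,0]@Rk0[:,0],R[:,0]@Rk0[:,1]), 'axial torque',s['torque']@Rk0[:,2])
```

```text
[-31.  39.  86.  25.  75. -68.] [-0.29280565  0.56599695 -1.36706256] [-0.43057255 -0.15927383 -0.00950847] 14.188509875706966 [ 596.58024972 -187.39756478   68.43081068]
q tool 1.1801369921082616 axial torque 0.054766653010591665
```

Emit:
jog_arm(
  series=[
    [[0,0,0],[-0.001,0.015,-0.026],0],
    [[0,0,0],[-0.003,0.035,-0.061],0],
    [[0,0,0],[-0.003,0.035,-0.061],0],
    [[0,0,0],[-0.003,0.035,-0.061],0],
    [[0,0,0],[-0.003,0.035,-0.061],0],
  ],
)

```text
time_s: 29.88
ee_pos: [602.7, -272.9, 217.6]
ee_rot: [-151.3, -9.1, 20.5]
force: [-2.2, -0.4, 0.3]
gripper_width: 14.1
```

Run:
```python
from h import *
p,R,s=cur();print(s['force'],s['torque'],s['gripper_width'],gp())
print('q tool',np.arctan2(R[:,0]@Rk0[:,0],R[:,0]@Rk0[:,1]), 'axial torque',s['torque']@Rk0[:,2])
```

```text
[-2.192779   -0.43410006  0.29493326] [-0.16071277  0.03445921  0.86431875] 14.082908447977967 [ 596.10621357 -187.20602753   68.56713474]
q tool 1.2487435005694243 axial torque 0.7252195621988861
```

Emit:
jog_arm(
  series=[
    [[0,0,0],[0.001,-0.01,0.018],0.1],
    [[0,0,0],[0.001,-0.01,0.018],0.3],
    [[0,0,0],[0.001,-0.01,0.018],0.4],
    [[0,0,0],[0.001,-0.01,0.018],0.4],
    [[0,0,0],[0.001,-0.01,0.018],0.4],
  ],
)

```text
time_s: 30.3
ee_pos: [602.9, -272.9, 217.6]
ee_rot: [-151.5, -9.7, 21.5]
force: [0.5, 0.8, -0.7]
gripper_width: 35.6
```

Emit:
jog_arm(
  series=[
    [[0.5,-6,10],[0,0,0],0.4],
    [[1,-15,26],[0,0,0],0.4],
    [[2,-28,48],[0,0,0],0.4],
    [[3,-40,70],[0,0,0],0.4],
    [[3,-48,84],[0,0,0],0.4],
  ],
)

```text
time_s: 30.72
ee_pos: [606.2, -322.5, 304.9]
ee_rot: [-151.7, -9.8, 21.5]
force: [-0.1, -1.0, -0.0]
gripper_width: 36.8
```

Emit:
jog_arm(
  series=[
    [[-20,-10,15],[0,0,0],0.4],
    [[-45,-20,35],[0,0,0],0.4],
    [[-75,-30,60],[0,0,0],0.4],
    [[-100,-40,80],[0,0,0],0.4],
    [[-120,-40,90],[0,0,0],0.4],
  ],
)

```text
time_s: 31.13
ee_pos: [484.4, -364.2, 398.6]
ee_rot: [-152.0, -9.9, 21.4]
force: [0.2, 0.3, 0.1]
gripper_width: 36.4
```

Run:
```python
from h import *
grab('scene','scene6.png');f=grab('top','top6.png');grab('wrist','w24.png')
a=cv2.imread('pics/top6.png');cv2.imwrite('pics/top6a.png',cv2.resize(a[120:260,180:360],None,fx=4.4,fy=4.2,interpolation=cv2.INTER_CUBIC))
a=cv2.imread('pics/scene6.png');cv2.imwrite('pics/scene6a.png',cv2.resize(a[140:270,190:340],None,fx=5,fy=4.5,interpolation=cv2.INTER_CUBIC))
print(telemetry.state()['force'],telemetry.state()['time_s'])
```

```text
[ 0.27348991 -0.00490368 -0.51865852] 31.2833
```

View pics/top6a.png

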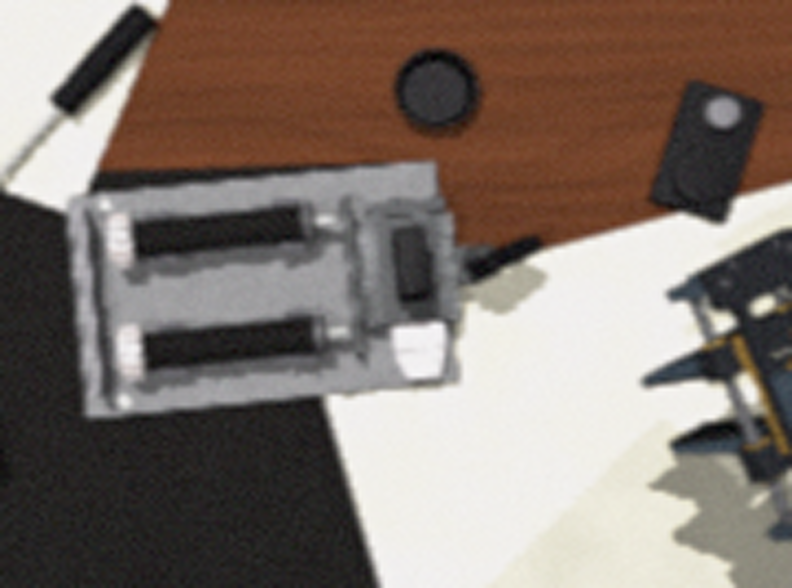

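View pics/scene6a.png

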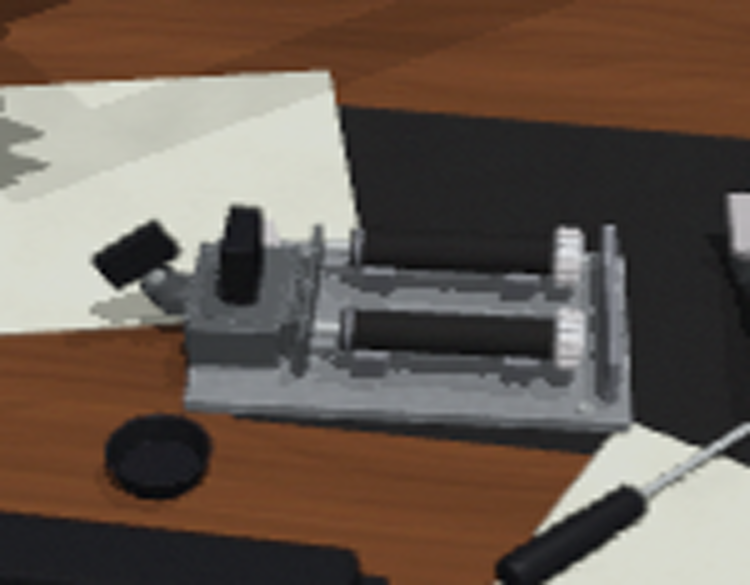

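Emit:
jog_arm(
  series=[
    [[0,0,0],[0,0,0],0.4],
    [[0,0,0],[0,0,0],0.4],
    [[0,0,0],[0,0,0],0.4],
    [[0,0,0],[0,0,0],0.4],
    [[0,0,0],[0,0,0],0.4],
  ],
)

```text
time_s: 31.7
ee_pos: [485.8, -362.9, 396.2]
ee_rot: [-151.8, -9.9, 21.4]
force: [-0.7, -1.0, -0.2]
gripper_width: 36.5
```

Run:
```python
from h import *
f=grab('top')
c=lambda p:(180+p[0]/4.4-.4,120+p[1]/4.2-.4)
y=np.radians(4.37);o=np.array([582.3,10.0]);ex=np.array([np.cos(y),np.sin(y)]);ey=np.array([-np.sin(y),np.cos(y)])
for n,p in [('A gear',(120,350)),('A stub sl',(318,334)),('B gear',(108,241)),('B stub sl',(308,222))]:
    d=onz(f,[c(p)],44)[0][:2]-o;print(n,(d@ex).round(1),(d@ey).round(1))
print(env.job_done())
```

```text
A gear -41.4 81.3
A stub sl -44.3 -59.0
B gear 40.6 82.2
B stub sl 39.9 -60.6
the job is handed in; nothing more can be done
None
```

The job is handed in at about 32 s; I got no verdict back. Roller_b is in the far lane and roller_a in the near lane, both with the gear end to the plain wall. The carriage is on the rail against the stop with its keeper plate facing the rollers, and the clamp is turned to its hard stop.

**Rollers:** the final top view puts both on their lane lines (x about −42 and +40) with gear ends at y about 81–82 mm. I expected 80, and the tolerance is 12.5 mm.
- The pixel-click measurements showed a 1–3 mm slope on the near roller, which is within click error.

**Carriage:** it slid on without contact, then met the stop with about 9 N. I released it there, and in the wrist view just after release it matched its predicted home position to about 1 mm.

**Clamp:** the tool turned the knob from about 0.2 rad to about 1.2 rad, where the axial torque rose from 0.05 to 0.7 N m, the hard stop.

**Bystanders:** none was touched, and the last pictures show all three in place by eye. The arm was clear of everything when I handed in.

**Checks that disagreed:**
- The top and wrist cameras differed by 2–4 mm on the cradle and by up to 5 mm on the rack. I used the wrist views.
- One wrist check of the rollers was spoiled because the arm was still swaying. The later still picture from the same camera agreed with the plan.
- The first rack grasp took joint 4 to within a fraction of a degree of its limit. I tilted the tool to move it back and used a smaller tilt for the second roller.

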